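# Restock the bread tray that has run down

### The job

One of the two bread trays in the serving stand is still full, the other has run down to an old roll or two: pull the run-down tray out towards you from under the glass, and first clear its old rolls into the wicker basket. Then lay all the fresh rolls from the bread board side by side on the tray's floor, none on top of another, while it is still pulled out, and slide the loaded tray straight back into its bay until it is fully home. Leave the full tray, the jar and the herb pot as they are, and do not knock the glass stand.

Things in the scene. Friction and masses are not known exactly. Their poses are not given: they have to be found in the camera images.
- stand: fixed serving stand. Origin on the counter midway between its two bays at the robot-side ends of the guide rails; x points into the bays, away from the robot. Dark wooden rails (12 mm wide, 28 high, 186 long, rounded noses) at y = -200, 0, +200 mm make two bays 188 mm wide centred at y = -100 and +100 mm; no floor, the trays slide on the counter. Back stop 28 mm high, its face at x = 181 mm
- glass_edge (a point): middle of the robot-side edge, at the underside, of the stand's clear glass shelf: 160 mm above the counter, at stand x = 65 mm. The glass is 8 mm thick, 460 mm wide (y), reaches 180 mm from here in x, and rests on four steel posts 16 mm thick at stand x = 80 and 225 mm, y = -214 and +214 mm; axes as the stand's
- bay_left (a point): point on the counter in the stand's bay on the robot's left (stand y = +100 mm, x = 90 mm): a tray's origin lies here when it is fully home; axes as the stand's
- bay_right (a point): the same for the bay on the robot's right (stand y = -100 mm)
- tray_a: loose oak tray, about 0.4 kg, one of two alike, each in a bay at the start (either in either; one holds four rolls, the other one or two). 180 mm long (x), 182 wide (y), floor and walls 8 mm thick, walls 30 mm high. Origin on its underside at the box's centre, x as the stand's x. Home, its front wall is level with the rail ends and its back at most a few mm short of the stop
- tray_a_grip (a point): middle of tray_a's handle, a wooden block 24 mm wide (y), 45 mm long (x), 10 to 44 mm above the tray's underside, that sticks out towards the robot from the middle of the front wall; this point is 25 mm in front of that wall, 29 mm above the underside. Pinch it from above across its width; axes as the tray's
- tray_b: loose oak tray, about 0.4 kg, one of two alike, each in a bay at the start (either in either; one holds four rolls, the other one or two). 180 mm long (x), 182 wide (y), floor and walls 8 mm thick, walls 30 mm high. Origin on its underside at the box's centre, x as the stand's x. Home, its front wall is level with the rail ends and its back at most a few mm short of the stop
- tray_b_grip (a point): middle of tray_b's handle, a wooden block 24 mm wide (y), 45 mm long (x), 10 to 44 mm above the tray's underside, that sticks out towards the robot from the middle of the front wall; this point is 25 mm in front of that wall, 29 mm above the underside. Pinch it from above across its width; axes as the tray's
- tray_roll_1: spindle-shaped golden bread roll with two pale slashes on top, 72 mm long, 44 mm wide and 40 mm high at the middle, 55 g, hard crust; origin at its centre, x along its length, z up as baked. Lies in one of the two trays at the start
- tray_roll_2: spindle-shaped golden bread roll with two pale slashes on top, 72 mm long, 44 mm wide and 40 mm high at the middle, 55 g, hard crust; origin at its centre, x along its length, z up as baked. Lies in one of the two trays at the start
- tray_roll_3: spindle-shaped golden bread roll with two pale slashes on top, 72 mm long, 44 mm wide and 40 mm high at the middle, 55 g, hard crust; origin at its centre, x along its length, z up as baked. Lies in one of the two trays at the start
- tray_roll_4: spindle-shaped golden bread roll with two pale slashes on top, 72 mm long, 44 mm wide and 40 mm high at the middle, 55 g, hard crust; origin at its centre, x along its length, z up as baked. Lies in one of the two trays at the start
- tray_roll_5: spindle-shaped golden bread roll with two pale slashes on top, 72 mm long, 44 mm wide and 40 mm high at the middle, 55 g, hard crust; origin at its centre, x along its length, z up as baked. Lies in one of the two trays at the start; may be absent
- tray_roll_6: spindle-shaped golden bread roll with two pale slashes on top, 72 mm long, 44 mm wide and 40 mm high at the middle, 55 g, hard crust; origin at its centre, x along its length, z up as baked. Lies in one of the two trays at the start; may be absent
- fresh_roll_1: spindle-shaped golden bread roll with two pale slashes on top, 72 mm long, 44 mm wide and 40 mm high at the middle, 55 g, hard crust; origin at its centre, x along its length, z up as baked. Freshly baked, waits on the bread board at the start; may be absent
- fresh_roll_2: spindle-shaped golden bread roll with two pale slashes on top, 72 mm long, 44 mm wide and 40 mm high at the middle, 55 g, hard crust; origin at its centre, x along its length, z up as baked. Freshly baked, waits on the bread board at the start; may be absent
- fresh_roll_3: spindle-shaped golden bread roll with two pale slashes on top, 72 mm long, 44 mm wide and 40 mm high at the middle, 55 g, hard crust; origin at its centre, x along its length, z up as baked. Freshly baked, waits on the bread board at the start; may be absent
- fresh_roll_4: spindle-shaped golden bread roll with two pale slashes on top, 72 mm long, 44 mm wide and 40 mm high at the middle, 55 g, hard crust; origin at its centre, x along its length, z up as baked. Freshly baked, waits on the bread board at the start; may be absent
- board: fixed wooden bread board, 230 (x) by 165 mm, 18 mm thick, with a short paddle grip on the side away from the robot; origin at the centre of its underside; stands on one or the other side of the robot and carries the fresh rolls
- basket: fixed open rectangular wicker basket for old rolls, outside 200 mm (x) by 164 mm (y), 58 mm high, walls and floor 8 mm thick; origin at the centre of its underside; stands on the side where the board is not
- jam_jar: bystander: loose amber glass jam jar, 68 mm across, 95 mm high, on the counter beyond the board's or the basket's place; origin at the centre of its underside
- herb_pot: bystander: loose grey pot of herbs, 64 mm across and 55 mm high, about 130 mm with the leaves, stands on the glass shelf; origin at the centre of its underside
Things that resemble listed ones, but are neither listed nor needed, are in the scene too. What is shaped like the tray_roll_5 but green or purple is not meant.

How it is judged:
By the outcome, as a careful person would: the job done as asked, in the order asked, and still so for the second after the job is handed in, with the robot touching nothing.
Of tray_roll_5, tray_roll_6 only 1 to 2 are there at a start; the rules pass over those that are not, and their reading is None.
Of fresh_roll_1, fresh_roll_2, fresh_roll_3, fresh_roll_4 only 3 to 4 are there at a start; the rules pass over those that are not, and their reading is None.
At some moment in a run one of fresh_roll_1, fresh_roll_2, fresh_roll_3, fresh_roll_4 may be knocked a few centimetres aside while the robot is not near it.
Once in a run the grip may slacken for a moment while it holds something.
It also fails if it takes over 210 s, if anything falls off the work surface, if the arm or the gripper's body presses on something with over 40 N, if the wrist force passes 120 N, or if a joint passes its speed limit or range.

### The arm

A 6-joint arm with a two-finger parallel gripper is mounted at the origin on the work surface. World frame = base frame: x ahead of the robot, y to its left, z up, the work surface at z = 0. Lengths are in m, angles in rad, forces in N, time in s.
With the tool pointing down it reaches from about 0.425 to 0.95 m from the base axis. Payload 3.5 kg.
Tool frame: the origin (TCP) lies on the mounting face of the last link; the fingertips stand 173 mm ahead of it and the grasp point (between the pads) lies 155 mm ahead of it (env.tcp_to_grasp is the distance from the TCP to the grasp point, in m); z points along the fingers, y is the line along which they close (so a half turn about z gives the same grasp; the last joint's range is limited). The gripper opens to 85 mm and grips with 20 to 120 N. Pads are 22 mm wide; open, the fingers measure 114 mm over their backs; the gripper's body (76 mm by 85 mm) begins 54 mm behind the grasp point. The pads swing forward as they close: fully open they stand 13 mm farther back than shut.
Start: joints at [1.12, 0.286, 1.577, -0, 1.279, -0.15], TCP at [0.2, 0.645, 0.405] pointing down, gripper open.
Joint ranges: [-2.77, 2.77], [-0.9, 2.22], [0.21, 2.48], [-1.53, 4.67], [0.24, 2.81], [-2.84, 2.84]. Speed limits (rad/s): [2.79, 2.79, 3.14, 3.14, 3.14, 3.14].

### API

Orientations are given as a unit quaternion [x, y, z, w].
In Python, from plant import env gives the robot as it stands. The module is installed in compiled form; this text tells all that it offers.
- The arm moves only by the tool jog_arm, never from a script. Its argument "plan" is a list of rows, each an object of numbers: "hand": the opening, from 0 (shut) to 1 (fully open); "x", "y", "z": the shift along the world's x, y, z in m; "turn": the turn about the world's z in rad. In form: [{"hand": .., "x": .., "y": .., "z": .., "turn": ..}, ...]. A call has 1 to 12 rows; each row shifts and turns the commanded pose from where the row before left it; what a row does not reach is not made up. A row lasts 1/10 s, in which the tool goes at most 50 mm and 8.59 degrees, less where a joint would pass 70% of its speed; a pose out of reach is approached as far as the arm can. A call with a gripper value outside its range is refused whole. The fingers move at their own pace and stop on an object; the grip force is fixed at half the most. Time passes only in rows, so rows that do not move let the fingers close. It gives the time, the measured TCP pose, the force, the opening and the grip force at its end, in the units of the state.
- env.read_state(): the state, without advancing time (a new reading comes with each control period).
- env.grab_frame(name): name is "scene" or "side" or "wrist"; returns the picture (420x560x3 uint8, blue, green, red); there is no depth.
- env.camera_info(name): a dict with "fx", "fy", "cx", "cy" (pixels), "dist_coeffs" ([k1, k2, p1, p2, k3] as OpenCV has them; the pictures are not rectified), "rvec" (rotation vector, rad) and "tvec" (3), from world to camera coordinates, as OpenCV has them; the wrist camera has in their place "mount" (4x4, takes a point from camera to tool coordinates, whose origin is the TCP and whose axes are the flange's). Camera axes: x right, y down, z forward; pixel columns grow to the right and rows downward; lengths in m; the calibration is good to about 2 mm. A picture is of the moment at which its call begins: read the wrist's pose just before it. camera_info takes no time and is no camera call.
- env.sign_off(): hands the job in; it is judged then, once.
The state is a dict: "time_s": time; "joint_pos": joint angles; "joint_velocities": joint speeds; "joint_efforts": joint torques, N m; "position": TCP position; "orientation": TCP orientation; "force": force on the tool from outside, world axes, zero at the start; "wrist_torque": the same for the moment, N m; "width": finger opening in m; "gripper_force": force on a finger pad.
Only numpy, scipy, OpenCV 4.12 (cv2) and the standard library are available. Lean on these libraries where they do the work, as an engineer would, in place of code of your own. Each camera call takes 0.05 s, during which the arm holds its last target. There are 200 camera calls.

## Working session

There is one attempt and no reset: what is moved stays moved. The work goes in short steps, Python scripts to look and compute and a tool call to move; the robot and the scene stay as the last step left them, time stands still between calls to the robot, and variables do not carry over. Pictures are saved under pics/ and viewed, at most 14 in all, crops included, and the job is handed in when it is done.

Besides the shell and the picture viewer there is one more tool, called by a JSON object that holds its "name" and its "arguments", one argument or row to a line. jog_arm: Moves the arm, as the interface text tells. Its arguments: {"type":"object","properties":{"plan":{"type":"array"}},"required":["plan"]}

```bash
mkdir -p pics
cat > h.py <<'E'
import numpy as np, cv2
from plant import env
from scipy.spatial.transform import Rotation as R
def cam(name, st=None):
    c=env.camera_info(name)
    K=np.array([[c['fx'],0,c['cx']],[0,c['fy'],c['cy']],[0,0,1.]]); d=np.array(c['dist_coeffs'],float)
    if 'mount' in c:
        st=st or env.read_state()
        T=np.eye(4); T[:3,:3]=R.from_quat(st['orientation']).as_matrix(); T[:3,3]=st['position']
        W=T@np.array(c['mount']); W=np.linalg.inv(W); return K,d,W[:3,:3],W[:3,3]
    return K,d,cv2.Rodrigues(np.array(c['rvec'],float))[0],np.array(c['tvec'],float).ravel()
def ray(C,px):
    K,d,Rm,t=C
    u=cv2.undistortPoints(np.array(px,float).reshape(-1,1,2),K,d).reshape(-1,2)
    v=np.c_[u,np.ones(len(u))]@Rm
    return -Rm.T@t, v
def onplane(C,px,z):
    o,v=ray(C,px); return o+v*((z-o[2])/v[:,2])[:,None]
def proj(C,P):
    K,d,Rm,t=C
    return cv2.projectPoints(np.array(P,float).reshape(-1,1,3),cv2.Rodrigues(Rm)[0],t,K,d)[0].reshape(-1,2)
E
python3 - <<'E'
from h import *
st=env.read_state(); print(st['position'],R.from_quat(st['orientation']).as_matrix().round(2).tolist(),st['width'],st['time_s'])
for n in ("scene","side","wrist"):
    f=env.grab_frame(n); cv2.imwrite(f'pics/{n}0.png',f)
    C=cam(n,st); print(n,(-C[2].T@C[3]).round(3),C[2][2].round(2))
E
```

```text
[0.19986277 0.64447151 0.40331836] [[-0.96, 0.3, -0.0], [0.3, 0.96, -0.0], [0.0, -0.0, -1.0]] 0.08533683844552473 0.0
scene [0.731 0.44  1.492] [-0.1  -0.3  -0.95]
side [ 0.024 -0.407  0.949] [ 0.53  0.39 -0.75]
wrist [0.133 0.666 0.372] [ 0.26 -0.08 -0.96]
```

View pics/scene0.png

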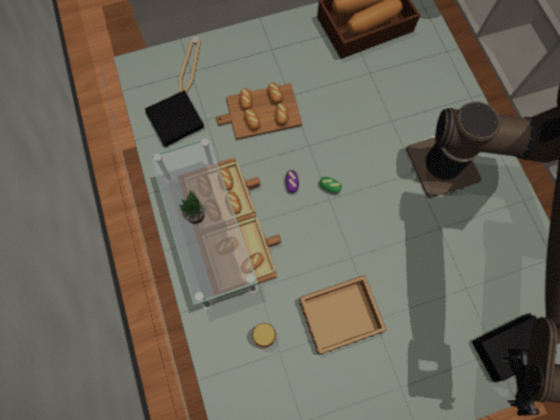

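View pics/side0.png

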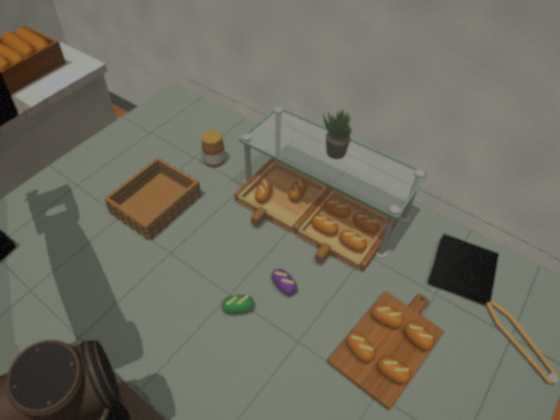

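The run-down tray is the left one: scene image ~(240,248) holds 2 rolls and its handle is at (272,241). The right tray holds 4 rolls. The board, with 4 fresh rolls, is at (262,110); the basket is at (342,314) and the jar at (263,335). Next I'll zoom in and segment the rolls.

Run:
```python
from h import *
a=cv2.imread('pics/scene0.png'); b=cv2.imread('pics/side0.png')
A=cv2.resize(a[145:295,145:285],None,fx=4,fy=4,interpolation=cv2.INTER_CUBIC)
B=cv2.resize(b[150:280,225:415],None,fx=4,fy=4,interpolation=cv2.INTER_CUBIC)
cv2.imwrite('pics/zs.png',A);cv2.imwrite('pics/zd.png',B)
for n,f in(('scene',a),('side',b)):
    h=cv2.cvtColor(f,cv2.COLOR_BGR2HSV)
    m=cv2.inRange(h,(8,150,110),(24,255,255))
    k,l,s,c=cv2.connectedComponentsWithStats(m)
    C=cam(n)
    for i in range(1,k):
        if 30<s[i,4]<3000: print(n,s[i],c[i].round(1),onplane(C,c[i],.035).round(3)[0])
    cv2.imwrite(f'pics/m{n}.png',m)
```

```text
scene [334   0  40   9 198] [349.8   3. ] [ 0.073 -0.682  0.035]
scene [349   0  53  29 700] [376.1  12.9] [-0.002 -0.611  0.035]
scene [67  3 13 11 37] [73.1  8.7] [ 1.042 -0.973  0.035]
scene [68 22 16  9 35] [76.3 26.5] [ 1.044 -0.891  0.035]
scene [64 28 11 18 51] [68.8 36.9] [ 1.078 -0.855  0.035]
scene [72 59 18 12 47] [81.5 65.4] [ 1.057 -0.722  0.035]
scene [268  87  16  14  96] [275.6  94. ] [ 0.45  -0.402  0.035]
scene [239  90  15  17 108] [246.2  99.3] [ 0.551 -0.413  0.035]
scene [275 100  14  23 125] [282.  113.4] [ 0.452 -0.325  0.035]
scene [243 108  18  20 122] [252.3 119. ] [ 0.553 -0.336  0.035]
scene [223 168   9  13  36] [227.8 173.5] [ 0.686 -0.173  0.035]
scene [230 192  10  13  33] [235.2 197.5] [ 0.686 -0.088  0.035]
scene [138 205  12  11  36] [143.1 209.8] [ 0.972 -0.138  0.035]
scene [254 254   9  14  54] [258.6 260.9] [0.677 0.128 0.035]
side [   0   27   48   44 1176] [19.  45.3] [0.735 1.482 0.035]
side [203 132  17  12 131] [211.3 137.4] [0.774 0.39  0.035]
side [256 180  15  20 160] [262.9 191.1] [0.691 0.122 0.035]
side [289 189  11  10  75] [293.1 193.9] [0.733 0.05  0.035]
side [298 213  12  13  33] [303.2 218.1] [ 0.678 -0.021  0.035]
side [312 216  26  18 239] [324.7 225.5] [ 0.692 -0.08   0.035]
side [340 230  26  20 249] [352.4 240.8] [ 0.692 -0.163  0.035]
side [318 245  12  11  52] [323.1 249.8] [ 0.624 -0.118  0.035]
side [553 400   7  20  80] [557.  412.4] [ 0.566 -0.743  0.035]
```

View pics/zs.png

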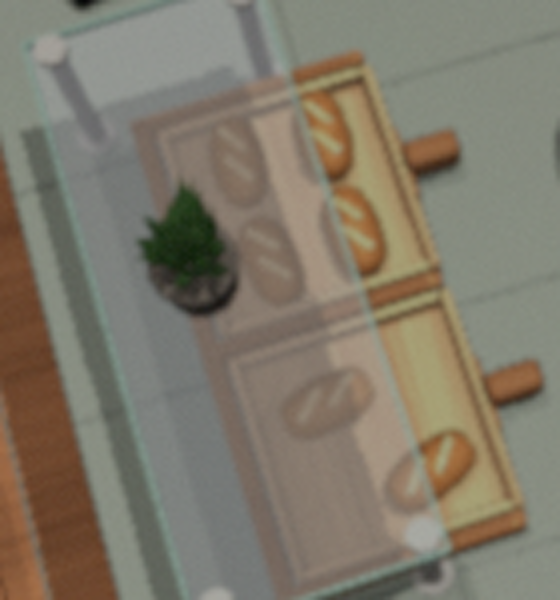

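View pics/zd.png

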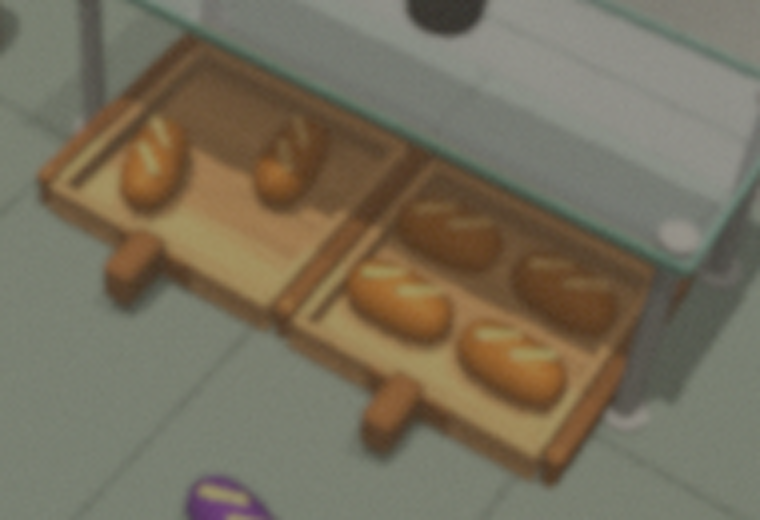

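Run:
```python
from h import *
C=cam('scene');D=cam('side')
S=lambda p:np.array(p)/4.+145
T=lambda p:np.array(p)/4.+[225,150]
print('front wall top corners',onplane(C,S([(442,293),(520,500),(365,75),(437,268)]),.030).round(3))
print('rail noses',onplane(C,S([(440,280),(522,520),(362,62)]),.028).round(3))
print('handles L tip,root',onplane(C,S([(538,376),(492,388),(457,145),(410,155)]),.044).round(3))
print('side wall corners',onplane(D,T([(48,190),(275,320),(290,320),(545,470)]),.030).round(3))
print('side rail',onplane(D,T([(46,184),(285,308),(552,470)]),.028).round(3))
print('side handle tip mid L/R',onplane(D,T([(122,264),(375,408)]),.044).round(3))
print('rolls side old',onplane(D,T([(154,165),(291,162)]),.028).round(3))
print('rolls scene old',onplane(C,S([(430,472),(328,403)]),.028).round(3))
b=[(332,136),(300,140),(300,285)]
# glass edge corners: scene zoom right edge; post tops
print('glass edge scene',onplane(C,S([(275,45),(448,548)]),.168).round(3))
print('posts top',onplane(C,S([(243,0),(422,530)]),.17).round(3))
print('basket corners scene',onplane(C,[(300,295),(367,277),(384,328),(319,352)],.058).round(3))
print('board',onplane(C,[(228,98),(293,85),(301,128),(234,137)],.018).round(3))
print('jar',onplane(C,[(263,334)],.095).round(3))
```

```text
front wall top corners [[ 0.646 -0.004  0.03 ]
 [ 0.639  0.169  0.03 ]
 [ 0.65  -0.199  0.03 ]
 [ 0.643 -0.025  0.03 ]]
rail noses [[ 0.644 -0.016  0.028]
 [ 0.642  0.184  0.028]
 [ 0.649 -0.212  0.028]]
handles L tip,root [[ 0.597  0.085  0.044]
 [ 0.633  0.084  0.044]
 [ 0.599 -0.113  0.044]
 [ 0.637 -0.117  0.044]]
side wall corners [[ 0.633  0.167  0.03 ]
 [ 0.634 -0.022  0.03 ]
 [ 0.64  -0.03   0.03 ]
 [ 0.639 -0.22   0.03 ]]
side rail [[ 0.638  0.173  0.028]
 [ 0.648 -0.021  0.028]
 [ 0.643 -0.223  0.028]]
side handle tip mid L/R [[ 0.603  0.078  0.044]
 [ 0.606 -0.116  0.044]]
rolls side old [[0.697 0.124 0.028]
 [0.757 0.05  0.028]]
rolls scene old [[0.696 0.127 0.028]
 [0.755 0.052 0.028]]
glass edge scene [[ 0.714 -0.183  0.168]
 [ 0.704  0.211  0.168]]
posts top [[ 0.726 -0.224  0.17 ]
 [ 0.717  0.194  0.17 ]]
basket corners scene [[0.594 0.267 0.058]
 [0.389 0.278 0.058]
 [0.397 0.43  0.058]
 [0.595 0.434 0.058]]
board [[ 0.606 -0.448  0.018]
 [ 0.378 -0.427  0.018]
 [ 0.406 -0.262  0.018]
 [ 0.629 -0.299  0.018]]
jar [[0.73  0.341 0.095]]
```

The two views agree: stand origin ≈ (0.645, −0.015) with yaw ≈ 0.02 rad, and the left handle grip at ≈ (0.617, 0.084). I'm moving above that handle.

{"name": "jog_arm", "arguments": {
  "plan": [
    {"hand": 0.75,"x": 0.026,"y": -0.035,"z": 0,"turn": 0.027},
    {"hand": 0.75,"x": 0.026,"y": -0.035,"z": 0,"turn": 0.027},
    {"hand": 0.75,"x": 0.026,"y": -0.035,"z": 0,"turn": 0.027},
    {"hand": 0.75,"x": 0.026,"y": -0.035,"z": 0,"turn": 0.027},
    {"hand": 0.75,"x": 0.026,"y": -0.035,"z": 0,"turn": 0.027},
    {"hand": 0.75,"x": 0.026,"y": -0.035,"z": 0,"turn": 0.027},
    {"hand": 0.75,"x": 0.026,"y": -0.035,"z": 0,"turn": 0.027},
    {"hand": 0.75,"x": 0.026,"y": -0.035,"z": 0,"turn": 0.027},
    {"hand": 0.75,"x": 0.026,"y": -0.035,"z": 0,"turn": 0.027},
    {"hand": 0.75,"x": 0.026,"y": -0.035,"z": 0,"turn": 0.027},
    {"hand": 0.75,"x": 0.026,"y": -0.035,"z": 0,"turn": 0.027},
    {"hand": 0.75,"x": 0.026,"y": -0.035,"z": 0,"turn": 0.023}
  ]
}}

```text
time_s: 1.35
position: [0.5126, 0.2231, 0.4045]
orientation: [-0.01, 1.0, 0.0, -0.0]
force: [0.5, 1.0, -0.2]
width: 0.0639
gripper_force: 0.0
```

{"name": "jog_arm", "arguments": {
  "plan": [
    {"hand": 0.75,"x": 0.026,"y": -0.035,"z": -0.015,"turn": 0},
    {"hand": 0.75,"x": 0.026,"y": -0.035,"z": -0.015,"turn": 0},
    {"hand": 0.75,"x": 0.026,"y": -0.035,"z": -0.015,"turn": 0},
    {"hand": 0.75,"x": 0.026,"y": -0.036,"z": -0.015,"turn": 0},
    {"hand": 0.75,"x": 0,"y": 0,"z": 0,"turn": 0},
    {"hand": 0.75,"x": 0,"y": 0,"z": 0,"turn": 0},
    {"hand": 0.75,"x": 0,"y": 0,"z": 0,"turn": 0}
  ]
}}

```text
time_s: 2.05
position: [0.6156, 0.0844, 0.3449]
orientation: [-0.01, 1.0, 0.0, -0.0]
force: [0.3, 1.1, -0.5]
width: 0.0645
gripper_force: 0.0
```

```bash
cat >> h.py <<'E'
def yaw(st):
    m=R.from_quat(st['orientation']).as_matrix(); return float(np.arctan2(m[1,1],m[0,1]))
def show(s=None):
    s=s or env.read_state(); print('t %.1f'%s['time_s'],'pos',np.round(s['position'],4),'yawY %.3f'%yaw(s),'w %.4f'%s['width'],'F',np.round(s['force'],1),'g %.1f'%s['gripper_force'],'j',np.round(s['joint_pos'],2)); return s
E
python3 - <<'E'
from h import *
s=show(); f=env.grab_frame('wrist'); cv2.imwrite('pics/w1.png',f)
f=env.grab_frame('scene'); cv2.imwrite('pics/s1.png',f)
C=cam('wrist',s); print((-C[2].T@C[3]).round(3))
print('predicted grip px',proj(C,[(0.618,.0845,.044),(.617,.084,0.03)]))
E
```

```text
t 2.0 pos [0.6156 0.0844 0.3449] yawY 1.591 w 0.0645 F [ 0.3  1.1 -0.5] g 0.0 j [-0.03  0.22  1.77  0.    1.15 -1.62]
[0.546 0.084 0.314]
predicted grip px [[279.64936626 200.31337968]
 [279.19690024 195.54646522]]
```

View pics/w1.png

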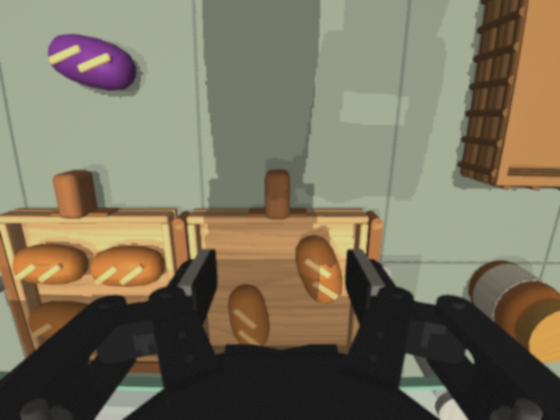

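Wrist view: the left handle's top spans (278,172) to (278,215), so it is centred on the tool and matches the prediction of about (280,200). The tray's front wall runs from (187,213) to (368,213), and the old rolls are at (319,269) and (248,316). I'll refine with rays.

Run:
```python
from h import *
f=cv2.imread('pics/w1.png')
C=cam('wrist')
print('handle tip/root',onplane(C,[(278,172),(278,217)],.044).round(4))
print('wall',onplane(C,[(187,214),(368,214)],.030).round(4), 'right tray wall',onplane(C,[(3,214),(174,214)],.03).round(4))
print('rails',onplane(C,[(180,214),(374,214)],.028).round(4))
print('old rolls',onplane(C,[(319,269),(248,316)],.030).round(4))
```

```text
handle tip/root [[0.592  0.083  0.044 ]
 [0.6346 0.0838 0.044 ]]
wall [[ 0.638  -0.0063  0.03  ]
 [ 0.6343  0.1726  0.03  ]] right tray wall [[ 0.6422 -0.199   0.03  ]
 [ 0.6382 -0.0193  0.03  ]]
rails [[ 0.6387 -0.014   0.028 ]
 [ 0.6348  0.1792  0.028 ]]
old rolls [[0.6954 0.1274 0.03  ]
 [0.7544 0.0528 0.03  ]]
```

{"name": "jog_arm", "arguments": {
  "plan": [
    {"hand": 0.75,"x": 0,"y": 0,"z": -0.04,"turn": 0},
    {"hand": 0.75,"x": 0,"y": 0,"z": -0.04,"turn": 0},
    {"hand": 0.75,"x": 0,"y": 0,"z": -0.04,"turn": 0},
    {"hand": 0.75,"x": 0,"y": 0,"z": -0.03,"turn": 0},
    {"hand": 0.75,"x": 0,"y": 0,"z": -0.007,"turn": 0},
    {"hand": 0.0,"x": 0,"y": 0,"z": 0,"turn": 0},
    {"hand": 0.0,"x": 0,"y": 0,"z": 0,"turn": 0},
    {"hand": 0.0,"x": 0,"y": 0,"z": 0,"turn": 0},
    {"hand": 0.0,"x": 0,"y": 0,"z": 0,"turn": 0},
    {"hand": 0.0,"x": 0,"y": 0,"z": 0,"turn": 0},
    {"hand": 0.0,"x": 0,"y": 0,"z": 0,"turn": 0}
  ]
}}

```text
time_s: 3.25
position: [0.6173, 0.0837, 0.1909]
orientation: [-0.01, 1.0, -0.0, 0.002]
force: [-1.5, -0.2, 7.1]
width: 0.0228
gripper_force: 60.1
```

{"name": "jog_arm", "arguments": {
  "plan": [
    {"hand": 0,"x": -0.006,"y": -0.0001,"z": 0,"turn": 0},
    {"hand": 0,"x": -0.012,"y": -0.0002,"z": 0,"turn": 0},
    {"hand": 0,"x": -0.014,"y": -0.0003,"z": 0,"turn": 0},
    {"hand": 0,"x": -0.014,"y": -0.0003,"z": 0,"turn": 0},
    {"hand": 0,"x": -0.014,"y": -0.0003,"z": 0,"turn": 0},
    {"hand": 0,"x": -0.014,"y": -0.0003,"z": 0,"turn": 0},
    {"hand": 0,"x": -0.014,"y": -0.0003,"z": 0,"turn": 0},
    {"hand": 0,"x": -0.014,"y": -0.0003,"z": 0,"turn": 0},
    {"hand": 0,"x": -0.014,"y": -0.0003,"z": 0,"turn": 0},
    {"hand": 0,"x": -0.014,"y": -0.0003,"z": 0,"turn": 0},
    {"hand": 0,"x": -0.012,"y": -0.0003,"z": 0,"turn": 0},
    {"hand": 0,"x": -0.008,"y": -0.0001,"z": 0,"turn": 0}
  ]
}}

```text
time_s: 4.45
position: [0.4677, 0.0804, 0.1907]
orientation: [-0.01, 1.0, -0.0, 0.005]
force: [4.8, 0.1, 5.4]
width: 0.0229
gripper_force: 59.8
```

{"name": "jog_arm", "arguments": {
  "plan": [
    {"hand": 0.6,"x": 0,"y": 0,"z": 0,"turn": 0},
    {"hand": 0.7,"x": 0,"y": 0,"z": 0,"turn": 0},
    {"hand": 0.75,"x": 0,"y": 0,"z": 0,"turn": 0},
    {"hand": 0.75,"x": 0,"y": 0,"z": 0.02,"turn": 0},
    {"hand": 0.75,"x": 0,"y": 0,"z": 0.04,"turn": 0},
    {"hand": 0.75,"x": 0,"y": 0,"z": 0.05,"turn": 0},
    {"hand": 0.75,"x": 0,"y": 0,"z": 0.05,"turn": 0},
    {"hand": 0.75,"x": 0,"y": 0,"z": 0.02,"turn": 0},
    {"hand": 0.75,"x": 0,"y": 0,"z": 0,"turn": 0},
    {"hand": 0.75,"x": 0,"y": 0,"z": 0,"turn": 0}
  ]
}}

```text
time_s: 5.45
position: [0.4657, 0.0806, 0.3668]
orientation: [-0.01, 1.0, 0.0, -0.001]
force: [0.8, -0.2, -0.2]
width: 0.0643
gripper_force: 0.0
```

Run:
```python
from h import *
s=show(); f=env.grab_frame('wrist'); cv2.imwrite('pics/w2.png',f)
g=env.grab_frame('scene'); cv2.imwrite('pics/s2.png',g)
g2=env.grab_frame('side'); cv2.imwrite('pics/d2.png',g2)
A=cv2.resize(g[75:325,205:405],None,fx=2.4,fy=2.4,interpolation=cv2.INTER_CUBIC)
cv2.imwrite('pics/s2z.png',A)
```

```text
t 5.5 pos [0.4657 0.0806 0.3668] yawY 1.590 w 0.0643 F [ 0.8 -0.2 -0.2] g 0.0 j [-0.04 -0.14  2.1   0.    1.18 -1.63]
```

View pics/w2.png

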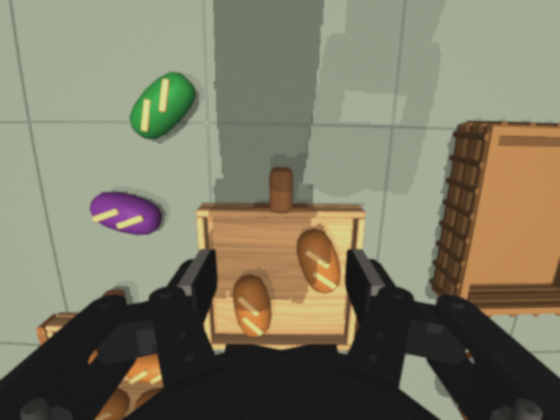

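View pics/s2z.png

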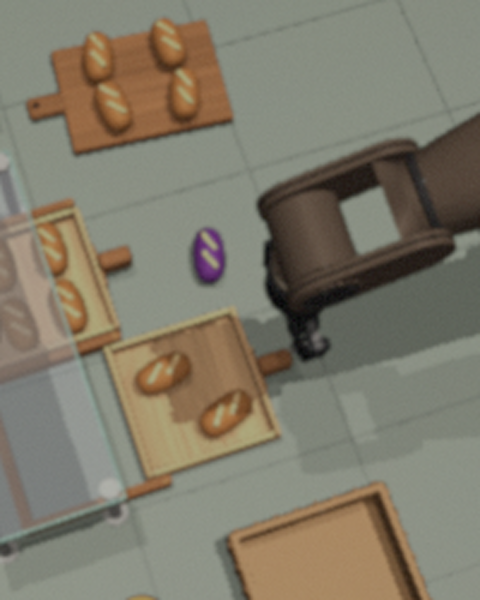

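Pulled out straight: in the wrist image the old rolls are at (319,261) and (252,305), with the tray front wall at row 210. The scene zoom shows the basket at lower right and the 4 fresh rolls at zoom (97,57), (168,43), (113,106) and (184,94).

Run:
```python
from h import *
W=cam('wrist'); C=cam('scene')
Z=lambda p:np.array(p)/2.4+[205,75]
def rep(n,P):
    v=P[1]-P[0]; print(n,'ctr',P.mean(0).round(4),'len %.3f'%np.linalg.norm(v),'yaw %.1f'%(np.degrees(np.arctan2(v[1],v[0]))%180))
rep('w1',onplane(W,[(310,232),(331,291)],.028)); rep('w2',onplane(W,[(245,277),(261,334)],.028))
rep('s1',onplane(C,Z([(203,427),(250,397)]),.028)); rep('s2',onplane(C,Z([(138,385),(190,361)]),.028))
print('centres',onplane(W,[(319,261),(252,305)],.03).round(4),onplane(C,Z([(226,413),(163,374)]),.03).round(4))
print('tray wall front',onplane(W,[(198,207),(363,207)],.03).round(4),'back',onplane(W,[(205,345),(355,345)],.03).round(4))
print('handle',onplane(W,[(281,170),(281,212)],.044).round(4))
f=cv2.imread('pics/s2.png');h=cv2.cvtColor(f,cv2.COLOR_BGR2HSV)
for (u,v) in [(97,57),(168,43),(113,106),(184,94)]:
    x,y=Z((u,v)).astype(int)
    print(h[y,x],h[y+4,x],h[y,x+10])
for e in [((90,35),(104,80)),((155,22),(180,64)),((99,84),(127,130)),((183,70),(186,118))]:
    rep('fresh',onplane(C,Z(e),.036))
```

```text
w1 ctr [0.5463 0.1278 0.028 ] len 0.077 yaw 20.9
w2 ctr [0.6042 0.0522 0.028 ] len 0.079 yaw 13.2
s1 ctr [0.545  0.1233 0.028 ] len 0.072 yaw 14.9
s2 ctr [0.6048 0.0496 0.028 ] len 0.074 yaw 7.5
centres [[0.5436 0.1253 0.03  ]
 [0.6009 0.051  0.03  ]] [[0.5464 0.1248 0.03  ]
 [0.6067 0.0511 0.03  ]]
tray wall front [[ 0.484  -0.0047  0.03  ]
 [ 0.4809  0.1682  0.03  ]] back [[ 0.6588 -0.0069  0.03  ]
 [ 0.6555  0.1756  0.03  ]]
handle [[0.4413 0.0815 0.044 ]
 [0.4836 0.0823 0.044 ]]
[ 24  89 170] [ 16 145 165] [ 13 143 136]
[ 26  80 165] [ 14 152 164] [ 13 143 136]
[ 23  87 167] [ 14 152 161] [ 14 137 156]
[ 24  88 168] [ 15 147 167] [ 13 138 152]
fresh ctr [ 0.5528 -0.4152  0.036 ] len 0.075 yaw 88.2
fresh ctr [ 0.4513 -0.4067  0.036 ] len 0.077 yaw 99.4
fresh ctr [ 0.5546 -0.3335  0.036 ] len 0.082 yaw 101.1
fresh ctr [ 0.454  -0.3222  0.036 ] len 0.075 yaw 74.8
```

{"name": "jog_arm", "arguments": {
  "plan": [
    {"hand": 0.73,"x": 0.02,"y": 0.01,"z": -0.02,"turn": 0.07},
    {"hand": 0.73,"x": 0.02,"y": 0.01,"z": -0.03,"turn": 0.07},
    {"hand": 0.73,"x": 0.02,"y": 0.01,"z": -0.03,"turn": 0.07},
    {"hand": 0.73,"x": 0.021,"y": 0.01,"z": -0.03,"turn": 0.07},
    {"hand": 0.73,"x": 0,"y": 0,"z": -0.03,"turn": 0},
    {"hand": 0.73,"x": 0,"y": 0,"z": -0.02,"turn": 0},
    {"hand": 0.73,"x": 0,"y": 0,"z": -0.015,"turn": 0},
    {"hand": 0.73,"x": 0,"y": 0,"z": 0,"turn": 0}
  ]
}}

```text
time_s: 6.4
position: [0.5454, 0.1204, 0.1891]
orientation: [-0.149, 0.989, 0.0, -0.004]
force: [-0.3, -0.3, -0.9]
width: 0.0627
gripper_force: 0.0
```

{"name": "jog_arm", "arguments": {
  "plan": [
    {"hand": 0.3,"x": 0,"y": 0,"z": 0,"turn": 0},
    {"hand": 0.3,"x": 0,"y": 0,"z": 0,"turn": 0},
    {"hand": 0.3,"x": 0,"y": 0,"z": 0,"turn": 0},
    {"hand": 0.3,"x": 0,"y": 0,"z": 0,"turn": 0},
    {"hand": 0.3,"x": 0,"y": 0,"z": 0,"turn": 0},
    {"hand": 0.3,"x": 0,"y": 0,"z": 0.02,"turn": 0},
    {"hand": 0.3,"x": 0,"y": 0,"z": 0.03,"turn": 0},
    {"hand": 0.3,"x": 0,"y": 0,"z": 0.03,"turn": 0},
    {"hand": 0.3,"x": 0,"y": 0,"z": 0.03,"turn": 0}
  ]
}}

```text
time_s: 7.3
position: [0.5467, 0.1206, 0.3038]
orientation: [-0.149, 0.989, 0.0, -0.0]
force: [1.0, 0.2, -0.7]
width: 0.0432
gripper_force: 63.6
```

{"name": "jog_arm", "arguments": {
  "plan": [
    {"hand": 0.3,"x": -0.011,"y": 0.025,"z": 0,"turn": -0.03},
    {"hand": 0.3,"x": -0.011,"y": 0.029,"z": 0,"turn": -0.03},
    {"hand": 0.3,"x": -0.011,"y": 0.029,"z": 0,"turn": -0.03},
    {"hand": 0.3,"x": -0.011,"y": 0.029,"z": 0,"turn": -0.03},
    {"hand": 0.3,"x": -0.011,"y": 0.029,"z": 0,"turn": -0.03},
    {"hand": 0.3,"x": -0.011,"y": 0.029,"z": 0,"turn": -0.03},
    {"hand": 0.3,"x": -0.011,"y": 0.029,"z": 0,"turn": -0.03},
    {"hand": 0.3,"x": -0.011,"y": 0.026,"z": -0.02,"turn": -0.03},
    {"hand": 0.3,"x": 0,"y": 0,"z": -0.03,"turn": 0},
    {"hand": 0.3,"x": 0,"y": 0,"z": -0.03,"turn": 0},
    {"hand": 0.3,"x": 0,"y": 0,"z": -0.02,"turn": 0},
    {"hand": 0.3,"x": 0,"y": 0,"z": 0,"turn": 0}
  ]
}}

```text
time_s: 8.5
position: [0.4573, 0.3449, 0.1992]
orientation: [-0.03, 1.0, -0.002, -0.003]
force: [-0.8, -0.6, -1.2]
width: 0.0429
gripper_force: 63.5
```

{"name": "jog_arm", "arguments": {
  "plan": [
    {"hand": 0.7,"x": 0,"y": 0,"z": 0,"turn": 0},
    {"hand": 0.7,"x": 0,"y": 0,"z": 0,"turn": 0},
    {"hand": 0.7,"x": 0,"y": 0,"z": 0.01,"turn": 0},
    {"hand": 0.73,"x": 0,"y": 0,"z": 0.03,"turn": 0},
    {"hand": 0.73,"x": 0,"y": 0,"z": 0.04,"turn": 0},
    {"hand": 0.73,"x": 0.018,"y": -0.035,"z": 0.02,"turn": 0.03},
    {"hand": 0.73,"x": 0.018,"y": -0.037,"z": 0,"turn": 0.03},
    {"hand": 0.73,"x": 0.018,"y": -0.037,"z": 0,"turn": 0.03},
    {"hand": 0.73,"x": 0.018,"y": -0.037,"z": 0,"turn": 0.03},
    {"hand": 0.73,"x": 0.018,"y": -0.037,"z": 0,"turn": 0.03},
    {"hand": 0.73,"x": 0.018,"y": -0.037,"z": 0,"turn": 0},
    {"hand": 0.73,"x": 0.018,"y": -0.037,"z": 0,"turn": 0}
  ]
}}

```text
time_s: 9.7
position: [0.5857, 0.0869, 0.3053]
orientation: [-0.104, 0.995, -0.0, 0.002]
force: [0.2, -0.1, -0.0]
width: 0.0623
gripper_force: 0.0
```

{"name": "jog_arm", "arguments": {
  "plan": [
    {"hand": 0.73,"x": 0.02,"y": -0.037,"z": -0.02,"turn": -0.03},
    {"hand": 0.73,"x": 0,"y": 0,"z": -0.035,"turn": 0},
    {"hand": 0.73,"x": 0,"y": 0,"z": -0.035,"turn": 0},
    {"hand": 0.73,"x": 0,"y": 0,"z": -0.025,"turn": 0},
    {"hand": 0.73,"x": 0,"y": 0,"z": 0,"turn": 0},
    {"hand": 0.3,"x": 0,"y": 0,"z": 0,"turn": 0},
    {"hand": 0.3,"x": 0,"y": 0,"z": 0,"turn": 0},
    {"hand": 0.3,"x": 0,"y": 0,"z": 0,"turn": 0},
    {"hand": 0.3,"x": 0,"y": 0,"z": 0,"turn": 0},
    {"hand": 0.3,"x": 0,"y": 0,"z": 0,"turn": 0},
    {"hand": 0.3,"x": 0,"y": 0,"z": 0.02,"turn": 0},
    {"hand": 0.3,"x": 0,"y": 0,"z": 0.04,"turn": 0}
  ]
}}

```text
time_s: 10.9
position: [0.6032, 0.0517, 0.2449]
orientation: [-0.089, 0.996, 0.001, -0.004]
force: [0.4, -0.6, -1.3]
width: 0.043
gripper_force: 62.5
```

{"name": "jog_arm", "arguments": {
  "plan": [
    {"hand": 0.3,"x": 0,"y": 0,"z": 0.04,"turn": 0},
    {"hand": 0.3,"x": -0.01,"y": 0.035,"z": 0.015,"turn": -0.02},
    {"hand": 0.3,"x": -0.01,"y": 0.037,"z": 0,"turn": -0.02},
    {"hand": 0.3,"x": -0.01,"y": 0.037,"z": 0,"turn": -0.02},
    {"hand": 0.3,"x": -0.01,"y": 0.037,"z": 0,"turn": -0.02},
    {"hand": 0.3,"x": -0.01,"y": 0.037,"z": 0,"turn": -0.02},
    {"hand": 0.3,"x": -0.01,"y": 0.037,"z": 0,"turn": -0.02},
    {"hand": 0.3,"x": -0.01,"y": 0.037,"z": 0,"turn": -0.02},
    {"hand": 0.3,"x": -0.002,"y": 0.037,"z": 0,"turn": -0.02},
    {"hand": 0.3,"x": 0,"y": 0,"z": 0,"turn": 0}
  ]
}}

```text
time_s: 11.9
position: [0.5317, 0.3492, 0.3032]
orientation: [-0.012, 1.0, 0.001, 0.0]
force: [-0.2, -0.1, -1.3]
width: 0.0431
gripper_force: 62.5
```

{"name": "jog_arm", "arguments": {
  "plan": [
    {"hand": 0.3,"x": 0,"y": 0,"z": -0.04,"turn": 0},
    {"hand": 0.3,"x": 0,"y": 0,"z": -0.04,"turn": 0},
    {"hand": 0.3,"x": 0,"y": 0,"z": -0.02,"turn": 0},
    {"hand": 0.3,"x": 0,"y": 0,"z": 0,"turn": 0},
    {"hand": 0.7,"x": 0,"y": 0,"z": 0,"turn": 0},
    {"hand": 0.7,"x": 0,"y": 0,"z": 0,"turn": 0},
    {"hand": 0.7,"x": 0,"y": 0,"z": 0.01,"turn": 0},
    {"hand": 0.73,"x": 0,"y": 0,"z": 0.03,"turn": 0},
    {"hand": 0.73,"x": 0,"y": 0,"z": 0.04,"turn": 0},
    {"hand": 0.73,"x": 0,"y": -0.02,"z": 0.04,"turn": 0},
    {"hand": 0.73,"x": -0.007,"y": -0.042,"z": 0.02,"turn": 0},
    {"hand": 0.73,"x": -0.007,"y": -0.042,"z": 0.02,"turn": 0}
  ]
}}

```text
time_s: 13.1
position: [0.5188, 0.241, 0.3674]
orientation: [-0.011, 1.0, 0.001, 0.003]
force: [0.5, -0.1, 0.6]
width: 0.0621
gripper_force: 0.0
```

{"name": "jog_arm", "arguments": {
  "plan": [
    {"hand": 0.73,"x": -0.005,"y": -0.045,"z": 0,"turn": 0},
    {"hand": 0.73,"x": -0.005,"y": -0.045,"z": 0,"turn": 0},
    {"hand": 0.73,"x": -0.005,"y": -0.045,"z": 0,"turn": 0},
    {"hand": 0.73,"x": -0.005,"y": -0.045,"z": 0,"turn": 0},
    {"hand": 0.73,"x": -0.005,"y": -0.045,"z": 0,"turn": 0},
    {"hand": 0.73,"x": -0.005,"y": -0.045,"z": 0,"turn": 0},
    {"hand": 0.73,"x": -0.005,"y": -0.045,"z": 0,"turn": 0},
    {"hand": 0.73,"x": -0.005,"y": -0.045,"z": 0,"turn": 0},
    {"hand": 0.73,"x": -0.005,"y": -0.045,"z": 0,"turn": 0},
    {"hand": 0.73,"x": -0.005,"y": -0.045,"z": 0,"turn": 0},
    {"hand": 0.73,"x": -0.005,"y": -0.045,"z": 0,"turn": 0},
    {"hand": 0.73,"x": -0.005,"y": -0.045,"z": 0,"turn": 0}
  ]
}}

```text
time_s: 14.3
position: [0.4584, -0.3003, 0.3655]
orientation: [-0.009, 1.0, -0.001, 0.002]
force: [1.0, 0.7, -0.4]
width: 0.0627
gripper_force: 0.0
```

{"name": "jog_arm", "arguments": {
  "plan": [
    {"hand": 0.73,"x": -0.03,"y": -0.02,"z": 0,"turn": 0},
    {"hand": 0.73,"x": 0,"y": -0.02,"z": 0,"turn": 0},
    {"hand": 0.73,"x": 0,"y": 0,"z": 0,"turn": 0},
    {"hand": 0.73,"x": 0,"y": 0,"z": 0,"turn": 0}
  ]
}}

```text
time_s: 14.7
position: [0.4293, -0.3384, 0.3641]
orientation: [-0.009, 1.0, -0.001, 0.001]
force: [-0.2, -0.2, 0.6]
width: 0.0624
gripper_force: 0.0
```

Run:
```python
from h import *
s=show(); f=env.grab_frame('wrist'); cv2.imwrite('pics/w3.png',f)
for n in ('scene','side'): cv2.imwrite(f'pics/{n}3.png',env.grab_frame(n))
a=cv2.imread('pics/scene3.png');b=cv2.imread('pics/side3.png')
A=cv2.resize(a[60:380,200:420],None,fx=1.7,fy=1.7);B=cv2.resize(b[140:420,90:460],None,fx=1,fy=1)
o=np.zeros((544,374+370,3),np.uint8);o[:A.shape[0],:A.shape[1]]=A;o[:280,374:]=B
o[280:544,374:]=cv2.resize(f,(352,264))[:, :370] if False else cv2.copyMakeBorder(cv2.resize(f,(352,264)),0,0,0,18,cv2.BORDER_CONSTANT)
cv2.imwrite('pics/c3.png',o)
```

```text
t 14.7 pos [ 0.4293 -0.3384  0.3641] yawY 1.590 w 0.0624 F [-0.2 -0.2  0.6] g 0.0 j [-0.85  0.04  1.93  0.    1.17 -2.44]
```

View pics/c3.png

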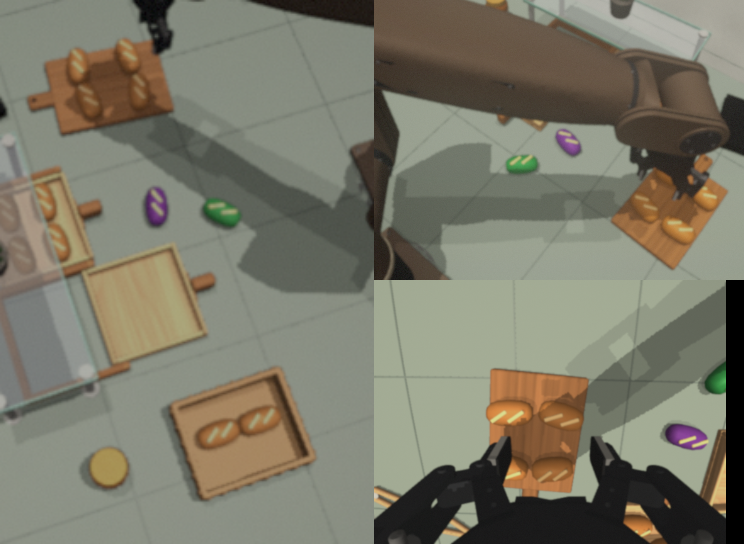

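The basket now holds both old rolls, at composite (217,433) and (259,419). The empty tray is at (145,303), and the four fresh rolls are unmoved on the board. I'll measure the tray centre and refine the roll positions.

Run:
```python
from h import *
C=cam('scene');W=cam('wrist')
Z=lambda p:np.array(p)/1.7+[200,60]
P=onplane(C,Z([(174,245),(207,335),(84,273),(113,364)]),.03); print(P.round(4),P.mean(0).round(4))
print('wrist rolls',onplane(W,[(216,212),(297,213)],.040).round(4))
# tray mask from scene: light oak
f=cv2.imread('pics/scene3.png');h=cv2.cvtColor(f,cv2.COLOR_BGR2HSV)
x,y=Z((145,303)).astype(int);print(h[y,x])
m=cv2.inRange(h,(15,60,150),(30,160,255)); k,l,s,c=cv2.connectedComponentsWithStats(m)
i=l[y,x]; print(s[i],c[i],onplane(C,c[i],.012).round(4))
r=cv2.minAreaRect(np.argwhere(l==i)[:,::-1].astype(np.float32)); print(onplane(C,cv2.boxPoints(r),.02).round(4), onplane(C,[r[0]],.02).round(4))
```

```text
[[ 0.4919 -0.0031  0.03  ]
 [ 0.4913  0.1755  0.03  ]
 [ 0.6659 -0.0029  0.03  ]
 [ 0.6667  0.1732  0.03  ]] [0.5789 0.0857 0.03  ]
wrist rolls [[ 0.4517 -0.4014  0.04  ]
 [ 0.451  -0.3196  0.04  ]]
[ 20  89 169]
[ 249  209   70   64 2789] [283.02474005 240.24238078] [[0.5847 0.0848 0.012 ]]
[[ 0.6682 -0.0081  0.02  ]
 [ 0.4951 -0.013   0.02  ]
 [ 0.4985  0.167   0.02  ]
 [ 0.6656  0.1696  0.02  ]] [[0.5823 0.0804 0.02  ]]
```

{"name": "jog_arm", "arguments": {
  "plan": [
    {"hand": 0.73,"x": 0.002,"y": 0.002,"z": 0,"turn": -0.145},
    {"hand": 0.73,"x": 0.002,"y": 0.002,"z": 0,"turn": -0.145},
    {"hand": 0.73,"x": 0.002,"y": 0.002,"z": 0,"turn": -0.145},
    {"hand": 0.73,"x": 0.002,"y": 0.002,"z": 0,"turn": -0.145},
    {"hand": 0.73,"x": 0.002,"y": 0.002,"z": 0,"turn": -0.145},
    {"hand": 0.73,"x": 0.002,"y": 0.002,"z": 0,"turn": -0.145},
    {"hand": 0.73,"x": 0.002,"y": 0.002,"z": -0.01,"turn": -0.145},
    {"hand": 0.73,"x": 0.002,"y": 0.002,"z": -0.01,"turn": -0.145},
    {"hand": 0.73,"x": 0.002,"y": 0,"z": -0.01,"turn": -0.145},
    {"hand": 0.73,"x": 0.002,"y": 0,"z": -0.02,"turn": -0.145},
    {"hand": 0.73,"x": 0.002,"y": 0,"z": -0.02,"turn": -0.145},
    {"hand": 0.73,"x": 0.002,"y": 0,"z": -0.02,"turn": -0.145}
  ]
}}

```text
time_s: 16.05
position: [0.4537, -0.3213, 0.2723]
orientation: [0.759, 0.651, 0.0, 0.0]
force: [-0.6, 0.8, 0.8]
width: 0.0624
gripper_force: 0.0
```

{"name": "jog_arm", "arguments": {
  "plan": [
    {"hand": 0.73,"x": 0,"y": 0,"z": -0.02,"turn": -0.11},
    {"hand": 0.73,"x": 0,"y": 0,"z": 0,"turn": 0},
    {"hand": 0.73,"x": 0,"y": 0,"z": 0,"turn": 0}
  ]
}}

```text
time_s: 16.35
position: [0.4534, -0.3217, 0.2529]
orientation: [0.792, 0.611, -0.0, -0.0]
force: [0.2, -0.5, 0.2]
width: 0.0621
gripper_force: 0.0
```

Run:
```python
from h import *
s=show()
f=env.grab_frame('scene');cv2.imwrite('pics/s4.png',f)
a=cv2.imread('pics/scene0.png'); print('board diff',[int(cv2.absdiff(f,a)[y-8:y+8,x-8:x+8].max()) for x,y in [(246,99),(275,93),(252,119),(281,114)]])
```

```text
t 16.4 pos [ 0.4534 -0.3217  0.2529] yawY -0.256 w 0.0621 F [ 0.2 -0.5  0.2] g 0.0 j [-0.8   0.2   1.98  0.    0.96 -0.54]
board diff [13, 152, 39, 55]
```

{"name": "jog_arm", "arguments": {
  "plan": [
    {"hand": 0.73,"x": 0,"y": 0,"z": -0.03,"turn": 0},
    {"hand": 0.73,"x": 0,"y": 0,"z": -0.022,"turn": 0},
    {"hand": 0.73,"x": 0,"y": 0,"z": 0,"turn": 0},
    {"hand": 0.3,"x": 0,"y": 0,"z": 0,"turn": 0},
    {"hand": 0.3,"x": 0,"y": 0,"z": 0,"turn": 0},
    {"hand": 0.3,"x": 0,"y": 0,"z": 0,"turn": 0},
    {"hand": 0.3,"x": 0,"y": 0,"z": 0,"turn": 0},
    {"hand": 0.3,"x": 0,"y": 0,"z": 0,"turn": 0},
    {"hand": 0.3,"x": 0,"y": 0,"z": 0.02,"turn": 0},
    {"hand": 0.3,"x": 0,"y": 0,"z": 0.04,"turn": 0},
    {"hand": 0.3,"x": 0,"y": 0,"z": 0.04,"turn": 0},
    {"hand": 0.3,"x": 0,"y": 0,"z": 0.02,"turn": 0}
  ]
}}

```text
time_s: 17.6
position: [0.4534, -0.3229, 0.3248]
orientation: [0.793, 0.61, 0.0, 0.003]
force: [0.8, -0.6, -0.3]
width: 0.043
gripper_force: 61.7
```

{"name": "jog_arm", "arguments": {
  "plan": [
    {"hand": 0.3,"x": 0.0134,"y": 0.03,"z": 0,"turn": 0.023},
    {"hand": 0.3,"x": 0.0134,"y": 0.038,"z": 0,"turn": 0.023},
    {"hand": 0.3,"x": 0.0134,"y": 0.038,"z": 0,"turn": 0.023},
    {"hand": 0.3,"x": 0.0134,"y": 0.038,"z": 0,"turn": 0.023},
    {"hand": 0.3,"x": 0.0134,"y": 0.038,"z": 0,"turn": 0.023},
    {"hand": 0.3,"x": 0.0134,"y": 0.038,"z": 0,"turn": 0.023},
    {"hand": 0.3,"x": 0.0134,"y": 0.038,"z": 0,"turn": 0.023},
    {"hand": 0.3,"x": 0.0134,"y": 0.038,"z": 0,"turn": 0.023},
    {"hand": 0.3,"x": 0.0134,"y": 0.038,"z": 0,"turn": 0.023},
    {"hand": 0.3,"x": 0.0134,"y": 0.038,"z": 0,"turn": 0.023},
    {"hand": 0.3,"x": 0.0134,"y": 0.038,"z": 0,"turn": 0.023},
    {"hand": 0.3,"x": 0.0134,"y": 0.035,"z": 0,"turn": 0.023}
  ]
}}

```text
time_s: 18.8
position: [0.6138, 0.1245, 0.3205]
orientation: [0.701, 0.713, -0.0, -0.0]
force: [0.2, -0.4, -1.2]
width: 0.0431
gripper_force: 61.8
```

{"name": "jog_arm", "arguments": {
  "plan": [
    {"hand": 0.3,"x": 0,"y": 0,"z": -0.03,"turn": 0},
    {"hand": 0.3,"x": 0,"y": 0,"z": -0.04,"turn": 0},
    {"hand": 0.3,"x": 0,"y": 0,"z": -0.03,"turn": 0},
    {"hand": 0.3,"x": 0,"y": 0,"z": 0,"turn": 0}
  ]
}}

```text
time_s: 19.2
position: [0.611, 0.1226, 0.2148]
orientation: [0.701, 0.713, -0.004, -0.004]
force: [-0.7, 0.3, -1.1]
width: 0.043
gripper_force: 61.8
```

{"name": "jog_arm", "arguments": {
  "plan": [
    {"hand": 0.3,"x": 0,"y": 0,"z": -0.012,"turn": 0},
    {"hand": 0.3,"x": 0,"y": 0,"z": -0.01,"turn": 0},
    {"hand": 0.3,"x": 0,"y": 0,"z": 0,"turn": 0},
    {"hand": 0.3,"x": 0,"y": 0,"z": 0,"turn": 0}
  ]
}}

```text
time_s: 19.6
position: [0.6142, 0.1225, 0.1996]
orientation: [0.701, 0.713, 0.001, 0.0]
force: [-0.0, -0.5, 0.1]
width: 0.0433
gripper_force: 61.8
```

{"name": "jog_arm", "arguments": {
  "plan": [
    {"hand": 0.58,"x": 0,"y": 0,"z": 0,"turn": 0},
    {"hand": 0.62,"x": 0,"y": 0,"z": 0,"turn": 0},
    {"hand": 0.64,"x": 0,"y": 0,"z": 0,"turn": 0},
    {"hand": 0.64,"x": 0,"y": 0,"z": 0.01,"turn": 0},
    {"hand": 0.66,"x": 0,"y": 0,"z": 0.03,"turn": 0},
    {"hand": 0.7,"x": 0,"y": 0,"z": 0.04,"turn": 0},
    {"hand": 0.73,"x": -0.013,"y": -0.02,"z": 0.04,"turn": 0.01},
    {"hand": 0.73,"x": -0.013,"y": -0.04,"z": 0.01,"turn": 0.01},
    {"hand": 0.73,"x": -0.013,"y": -0.043,"z": 0,"turn": 0.01},
    {"hand": 0.73,"x": -0.013,"y": -0.044,"z": 0,"turn": 0.01},
    {"hand": 0.73,"x": -0.013,"y": -0.044,"z": 0,"turn": 0.01},
    {"hand": 0.73,"x": -0.013,"y": -0.044,"z": 0,"turn": 0.01}
  ]
}}

```text
time_s: 20.8
position: [0.5349, -0.1139, 0.33]
orientation: [0.679, 0.734, 0.0, 0.001]
force: [-0.1, -0.6, 0.1]
width: 0.0626
gripper_force: 0.0
```

```bash
cat >> h.py <<'E'
def rolls(n,z,st=None,lo=(8,120,80),hi=(22,255,255),roi=None,save=None):
    f=env.grab_frame(n); 
    if save: cv2.imwrite(save,f)
    return f
E
python3 - <<'E'
from h import *
s=show()
f=env.grab_frame('scene');cv2.imwrite('pics/s5.png',f)
w=env.grab_frame('wrist')
a=cv2.imread('pics/scene0.png'); d=cv2.absdiff(f,a)
print('board diff',[int(d[y-8:y+8,x-8:x+8].max()) for x,y in [(246,99),(275,93),(252,119),(281,114)]])
A=cv2.resize(f[75:325,205:405],None,fx=2.2,fy=2.2,interpolation=cv2.INTER_CUBIC)
o=np.zeros((550,800,3),np.uint8);o[:,:440]=A;o[:270,440:]=cv2.resize(w,(360,270));cv2.imwrite('pics/c5.png',o)
E
```

```text
t 20.8 pos [ 0.5349 -0.1139  0.33  ] yawY 0.077 w 0.0626 F [-0.1 -0.6  0.1] g 0.0 j [-0.4   0.08  1.96 -0.    1.1  -0.47]
board diff [16, 103, 16, 72]
```

View pics/c5.png

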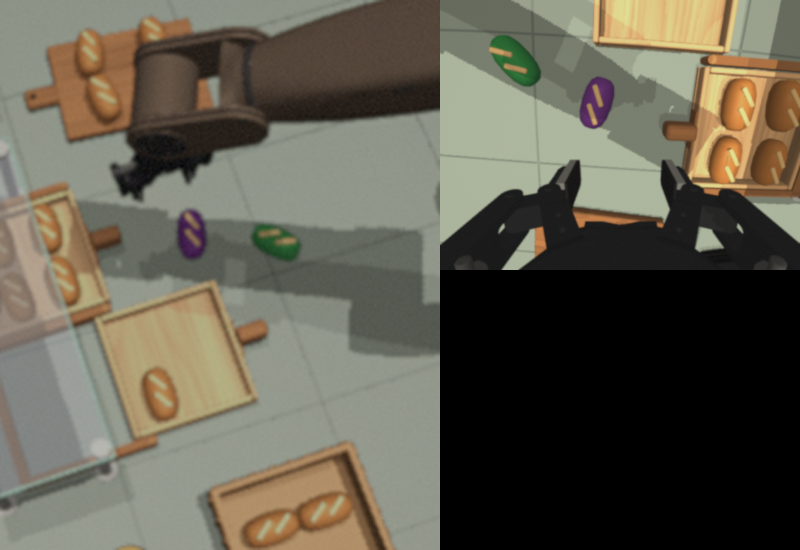

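The first fresh roll lies at the back-left of the tray (zoom (160,393)), and rolls C and D are unchanged on the board. Next is roll D.

{"name": "jog_arm", "arguments": {
  "plan": [
    {"hand": 0.73,"x": 0.004,"y": -0.044,"z": 0,"turn": 0.022},
    {"hand": 0.73,"x": 0.004,"y": -0.044,"z": 0,"turn": 0.022},
    {"hand": 0.73,"x": 0.004,"y": -0.044,"z": 0,"turn": 0.022},
    {"hand": 0.73,"x": 0.004,"y": -0.044,"z": -0.01,"turn": 0.022},
    {"hand": 0.73,"x": 0.0025,"y": -0.045,"z": -0.02,"turn": 0.022},
    {"hand": 0.73,"x": 0,"y": 0,"z": -0.04,"turn": 0},
    {"hand": 0.73,"x": 0,"y": 0,"z": -0.04,"turn": 0},
    {"hand": 0.73,"x": 0,"y": 0,"z": -0.022,"turn": 0},
    {"hand": 0.73,"x": 0,"y": 0,"z": 0,"turn": 0}
  ]
}}

```text
time_s: 21.8
position: [0.5532, -0.3316, 0.1924]
orientation: [0.638, 0.77, 0.0, -0.004]
force: [-0.9, 1.8, -0.1]
width: 0.0625
gripper_force: 0.0
```

{"name": "jog_arm", "arguments": {
  "plan": [
    {"hand": 0.3,"x": 0,"y": 0,"z": 0,"turn": 0},
    {"hand": 0.3,"x": 0,"y": 0,"z": 0,"turn": 0},
    {"hand": 0.3,"x": 0,"y": 0,"z": 0,"turn": 0},
    {"hand": 0.3,"x": 0,"y": 0,"z": 0,"turn": 0},
    {"hand": 0.3,"x": 0,"y": 0,"z": 0,"turn": 0},
    {"hand": 0.3,"x": 0,"y": 0,"z": 0.02,"turn": 0},
    {"hand": 0.3,"x": 0,"y": 0,"z": 0.04,"turn": 0},
    {"hand": 0.3,"x": 0,"y": 0,"z": 0.04,"turn": 0},
    {"hand": 0.3,"x": 0,"y": 0,"z": 0.02,"turn": 0}
  ]
}}

```text
time_s: 22.7
position: [0.5549, -0.3339, 0.3214]
orientation: [0.638, 0.77, -0.0, 0.003]
force: [0.6, -0.1, -1.2]
width: 0.0435
gripper_force: 59.8
```

Run:
```python
from h import *
C=cam('scene');Z=lambda p:np.array(p)/2.2+[205,75]
P=onplane(C,Z([(147,370),(173,417)]),.028); v=P[1]-P[0]; print(P.mean(0).round(4),np.degrees(np.arctan2(v[1],v[0])))
print('tray',onplane(C,Z([(214,285),(255,400),(98,318),(138,438)]),.03).round(4))
```

```text
[0.6151 0.1239 0.028 ] 100.27841072809997
tray [[ 0.4926 -0.0018  0.03  ]
 [ 0.4935  0.174   0.03  ]
 [ 0.6645 -0.006   0.03  ]
 [ 0.6631  0.1742  0.03  ]]
```

{"name": "jog_arm", "arguments": {
  "plan": [
    {"hand": 0.3,"x": 0.006,"y": 0.0355,"z": 0,"turn": -0.017},
    {"hand": 0.3,"x": 0.006,"y": 0.038,"z": 0,"turn": -0.017},
    {"hand": 0.3,"x": 0.006,"y": 0.038,"z": 0,"turn": -0.017},
    {"hand": 0.3,"x": 0.006,"y": 0.038,"z": 0,"turn": -0.017},
    {"hand": 0.3,"x": 0.006,"y": 0.038,"z": 0,"turn": -0.017},
    {"hand": 0.3,"x": 0.006,"y": 0.038,"z": 0,"turn": -0.017},
    {"hand": 0.3,"x": 0.006,"y": 0.038,"z": 0,"turn": -0.017},
    {"hand": 0.3,"x": 0.006,"y": 0.038,"z": 0,"turn": -0.017},
    {"hand": 0.3,"x": 0.006,"y": 0.038,"z": 0,"turn": -0.017},
    {"hand": 0.3,"x": 0.005,"y": 0.037,"z": 0,"turn": -0.017},
    {"hand": 0.3,"x": 0,"y": 0,"z": -0.03,"turn": 0},
    {"hand": 0.3,"x": 0,"y": 0,"z": -0.03,"turn": 0}
  ]
}}

```text
time_s: 23.9
position: [0.6137, 0.0446, 0.2576]
orientation: [0.701, 0.714, 0.001, 0.002]
force: [0.2, -0.7, -1.6]
width: 0.0438
gripper_force: 59.8
```

{"name": "jog_arm", "arguments": {
  "plan": [
    {"hand": 0.3,"x": 0,"y": 0,"z": -0.03,"turn": 0},
    {"hand": 0.3,"x": 0,"y": 0,"z": -0.02,"turn": 0},
    {"hand": 0.3,"x": 0,"y": 0,"z": -0.015,"turn": 0},
    {"hand": 0.3,"x": 0,"y": 0,"z": 0,"turn": 0},
    {"hand": 0.3,"x": 0,"y": 0,"z": 0,"turn": 0}
  ]
}}

```text
time_s: 24.4
position: [0.6136, 0.043, 0.1924]
orientation: [0.701, 0.713, 0.0, 0.0]
force: [0.8, 1.0, 0.2]
width: 0.0436
gripper_force: 60.1
```

{"name": "jog_arm", "arguments": {
  "plan": [
    {"hand": 0.58,"x": 0,"y": 0,"z": 0,"turn": 0},
    {"hand": 0.62,"x": 0,"y": 0,"z": 0,"turn": 0},
    {"hand": 0.64,"x": 0,"y": 0,"z": 0,"turn": 0},
    {"hand": 0.64,"x": 0,"y": 0,"z": 0.01,"turn": 0},
    {"hand": 0.66,"x": 0,"y": 0,"z": 0.03,"turn": 0},
    {"hand": 0.7,"x": 0,"y": 0,"z": 0.04,"turn": 0},
    {"hand": 0.73,"x": -0.005,"y": -0.02,"z": 0.04,"turn": -0.01},
    {"hand": 0.73,"x": -0.008,"y": -0.04,"z": 0.01,"turn": -0.01},
    {"hand": 0.73,"x": -0.008,"y": -0.043,"z": 0,"turn": -0.01},
    {"hand": 0.73,"x": -0.008,"y": -0.044,"z": 0,"turn": -0.01},
    {"hand": 0.73,"x": -0.008,"y": -0.044,"z": 0,"turn": -0.01},
    {"hand": 0.73,"x": -0.008,"y": -0.044,"z": 0,"turn": 0}
  ]
}}

```text
time_s: 25.6
position: [0.5677, -0.1934, 0.3231]
orientation: [0.719, 0.695, 0.0, 0.001]
force: [1.1, 0.1, -0.0]
width: 0.0621
gripper_force: 0.0
```

Run:
```python
from h import *
s=show()
f=env.grab_frame('scene');cv2.imwrite('pics/s6.png',f)
g=env.grab_frame('side');cv2.imwrite('pics/d6.png',g)
a=cv2.imread('pics/scene0.png');b=cv2.imread('pics/side0.png')
d=cv2.absdiff(f,a);e=cv2.absdiff(g,b);D=cam('side');C=cam('scene')
for P in [(.553,-.415,.04),(.4513,-.405,.04),(.5546,-.3335,.04),(.454,-.322,.04)]:
    x,y=proj(C,P)[0].astype(int);u,v=proj(D,P)[0].astype(int)
    print((x,y),int(d[y-8:y+8,x-8:x+8].max()),(u,v),int(e[v-10:v+10,u-10:u+10].max()))
```

```text
t 25.6 pos [ 0.5677 -0.1934  0.3231] yawY -0.034 w 0.0621 F [ 1.1  0.1 -0. ] g 0.0 j [-0.5   0.2   1.83  0.    1.1  -0.46]
(np.int64(245), np.int64(98)) 96 (np.int64(418), np.int64(335)) 35
(np.int64(274), np.int64(92)) 122 (np.int64(393), np.int64(369)) 35
(np.int64(252), np.int64(118)) 147 (np.int64(386), np.int64(315)) 83
(np.int64(281), np.int64(113)) 127 (np.int64(359), np.int64(346)) 72
```

{"name": "jog_arm", "arguments": {
  "plan": [
    {"hand": 0.73,"x": -0.003,"y": -0.044,"z": 0,"turn": 0},
    {"hand": 0.73,"x": -0.003,"y": -0.045,"z": 0,"turn": 0},
    {"hand": 0.73,"x": -0.003,"y": -0.045,"z": 0,"turn": 0},
    {"hand": 0.73,"x": -0.003,"y": -0.045,"z": -0.01,"turn": 0},
    {"hand": 0.73,"x": -0.004,"y": -0.044,"z": -0.02,"turn": 0},
    {"hand": 0.73,"x": 0,"y": 0,"z": -0.04,"turn": 0},
    {"hand": 0.73,"x": 0,"y": 0,"z": -0.035,"turn": 0},
    {"hand": 0.73,"x": 0,"y": 0,"z": -0.018,"turn": 0},
    {"hand": 0.73,"x": 0,"y": 0,"z": 0,"turn": 0}
  ]
}}

```text
time_s: 26.6
position: [0.5516, -0.4134, 0.1953]
orientation: [0.719, 0.695, 0.0, -0.003]
force: [0.3, 0.4, -0.9]
width: 0.0624
gripper_force: 0.0
```

{"name": "jog_arm", "arguments": {
  "plan": [
    {"hand": 0.3,"x": 0,"y": 0,"z": 0,"turn": 0},
    {"hand": 0.3,"x": 0,"y": 0,"z": 0,"turn": 0},
    {"hand": 0.3,"x": 0,"y": 0,"z": 0,"turn": 0},
    {"hand": 0.3,"x": 0,"y": 0,"z": 0,"turn": 0},
    {"hand": 0.3,"x": 0,"y": 0,"z": 0,"turn": 0},
    {"hand": 0.3,"x": 0,"y": 0,"z": 0.02,"turn": 0},
    {"hand": 0.3,"x": 0,"y": 0,"z": 0.04,"turn": 0},
    {"hand": 0.3,"x": 0,"y": 0,"z": 0.04,"turn": 0},
    {"hand": 0.3,"x": 0,"y": 0,"z": 0.02,"turn": 0}
  ]
}}

```text
time_s: 27.5
position: [0.5528, -0.4154, 0.3235]
orientation: [0.719, 0.695, -0.0, 0.003]
force: [0.5, -1.0, -1.0]
width: 0.0455
gripper_force: 56.9
```

{"name": "jog_arm", "arguments": {
  "plan": [
    {"hand": 0.3,"x": -0.001,"y": 0.035,"z": 0,"turn": 0.004},
    {"hand": 0.3,"x": -0.001,"y": 0.045,"z": 0,"turn": 0.004},
    {"hand": 0.3,"x": -0.001,"y": 0.046,"z": 0,"turn": 0.004},
    {"hand": 0.3,"x": -0.001,"y": 0.046,"z": 0,"turn": 0.004},
    {"hand": 0.3,"x": -0.001,"y": 0.046,"z": 0,"turn": 0.004},
    {"hand": 0.3,"x": -0.001,"y": 0.046,"z": 0,"turn": 0.004},
    {"hand": 0.3,"x": -0.001,"y": 0.046,"z": 0,"turn": 0.004},
    {"hand": 0.3,"x": -0.001,"y": 0.046,"z": 0,"turn": 0.004},
    {"hand": 0.3,"x": -0.001,"y": 0.046,"z": 0,"turn": 0.004},
    {"hand": 0.3,"x": -0.001,"y": 0.046,"z": 0,"turn": 0.004},
    {"hand": 0.3,"x": 0,"y": 0.046,"z": 0,"turn": 0.004},
    {"hand": 0.3,"x": 0,"y": 0.044,"z": 0,"turn": 0.006}
  ]
}}

```text
time_s: 28.7
position: [0.5417, 0.125, 0.3189]
orientation: [0.701, 0.713, 0.0, 0.0]
force: [0.2, -0.4, -1.3]
width: 0.0458
gripper_force: 57.0
```

{"name": "jog_arm", "arguments": {
  "plan": [
    {"hand": 0.3,"x": 0,"y": 0,"z": -0.03,"turn": 0},
    {"hand": 0.3,"x": 0,"y": 0,"z": -0.03,"turn": 0},
    {"hand": 0.3,"x": 0,"y": 0,"z": -0.03,"turn": 0},
    {"hand": 0.3,"x": 0,"y": 0,"z": -0.02,"turn": 0},
    {"hand": 0.3,"x": 0,"y": 0,"z": -0.012,"turn": 0},
    {"hand": 0.3,"x": 0,"y": 0,"z": -0.006,"turn": 0},
    {"hand": 0.3,"x": 0,"y": 0,"z": 0,"turn": 0},
    {"hand": 0.3,"x": 0,"y": 0,"z": 0,"turn": 0}
  ]
}}

```text
time_s: 29.5
position: [0.5429, 0.123, 0.1918]
orientation: [0.701, 0.713, 0.001, 0.001]
force: [0.5, 0.5, 0.4]
width: 0.0462
gripper_force: 57.0
```

{"name": "jog_arm", "arguments": {
  "plan": [
    {"hand": 0.58,"x": 0,"y": 0,"z": 0,"turn": 0},
    {"hand": 0.6,"x": 0,"y": 0,"z": 0,"turn": 0},
    {"hand": 0.61,"x": 0,"y": 0,"z": 0,"turn": 0},
    {"hand": 0.61,"x": 0,"y": 0,"z": 0.01,"turn": 0},
    {"hand": 0.62,"x": 0,"y": 0,"z": 0.03,"turn": 0},
    {"hand": 0.68,"x": 0,"y": 0,"z": 0.04,"turn": 0},
    {"hand": 0.73,"x": -0.008,"y": -0.02,"z": 0.04,"turn": 0.014},
    {"hand": 0.73,"x": -0.008,"y": -0.04,"z": 0.01,"turn": 0.014},
    {"hand": 0.73,"x": -0.008,"y": -0.043,"z": 0,"turn": 0.014},
    {"hand": 0.73,"x": -0.008,"y": -0.044,"z": 0,"turn": 0.014},
    {"hand": 0.73,"x": -0.008,"y": -0.044,"z": 0,"turn": 0.014},
    {"hand": 0.73,"x": -0.008,"y": -0.044,"z": 0,"turn": 0.014}
  ]
}}

```text
time_s: 30.7
position: [0.4936, -0.1134, 0.3219]
orientation: [0.671, 0.742, 0.0, 0.001]
force: [1.9, -0.0, 0.5]
width: 0.0623
gripper_force: 0.0
```

Run:
```python
from h import *
s=show()
f=env.grab_frame('scene');g=env.grab_frame('side');cv2.imwrite('pics/s7.png',f);cv2.imwrite('pics/d7.png',g)
A=cv2.resize(f[75:325,205:405],None,fx=2.2,fy=2.2,interpolation=cv2.INTER_CUBIC)
B=g[280:420,300:480]
o=np.zeros((550,800,3),np.uint8);o[:,:440]=A;o[:280,440:]=cv2.resize(B,(360,280));cv2.imwrite('pics/c7.png',o)
```

```text
t 30.7 pos [ 0.4936 -0.1134  0.3219] yawY 0.101 w 0.0623 F [ 1.9 -0.   0.5] g 0.0 j [-0.43 -0.    2.06  0.    1.08 -0.53]
```

View pics/c7.png

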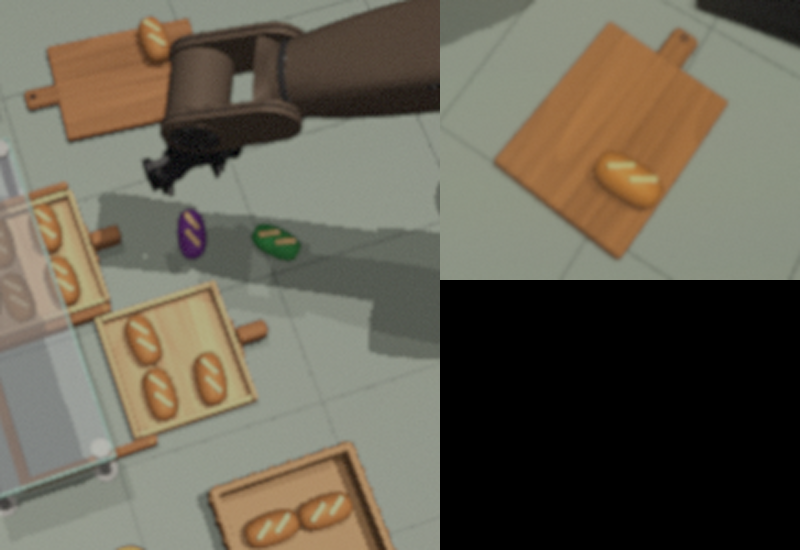

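Three rolls lie flat in the tray, at zoom (143,340), (160,393) and (210,378). Roll B is unmoved at zoom (153,40), and the side view at about (394,370) agrees.

{"name": "jog_arm", "arguments": {
  "plan": [
    {"hand": 0.73,"x": -0.0062,"y": -0.04,"z": 0,"turn": 0.01},
    {"hand": 0.73,"x": -0.0062,"y": -0.042,"z": 0,"turn": 0.01},
    {"hand": 0.73,"x": -0.0062,"y": -0.042,"z": 0,"turn": 0.01},
    {"hand": 0.73,"x": -0.0062,"y": -0.042,"z": 0,"turn": 0.01},
    {"hand": 0.73,"x": -0.0062,"y": -0.042,"z": 0,"turn": 0.01},
    {"hand": 0.73,"x": -0.0062,"y": -0.042,"z": 0,"turn": 0.01},
    {"hand": 0.73,"x": -0.0062,"y": -0.042,"z": -0.02,"turn": 0},
    {"hand": 0.73,"x": 0,"y": 0,"z": -0.04,"turn": 0},
    {"hand": 0.73,"x": 0,"y": 0,"z": -0.04,"turn": 0},
    {"hand": 0.73,"x": 0,"y": 0,"z": -0.022,"turn": 0},
    {"hand": 0.73,"x": 0,"y": 0,"z": 0,"turn": 0},
    {"hand": 0.73,"x": 0,"y": 0,"z": 0,"turn": 0}
  ]
}}

```text
time_s: 32.0
position: [0.4515, -0.4036, 0.1994]
orientation: [0.648, 0.762, 0.0, 0.0]
force: [0.3, -0.3, -0.2]
width: 0.0628
gripper_force: 0.0
```

{"name": "jog_arm", "arguments": {
  "plan": [
    {"hand": 0.3,"x": 0,"y": 0,"z": 0,"turn": 0},
    {"hand": 0.3,"x": 0,"y": 0,"z": 0,"turn": 0},
    {"hand": 0.3,"x": 0,"y": 0,"z": 0,"turn": 0},
    {"hand": 0.3,"x": 0,"y": 0,"z": 0,"turn": 0},
    {"hand": 0.3,"x": 0,"y": 0,"z": 0,"turn": 0},
    {"hand": 0.3,"x": 0,"y": 0,"z": 0.02,"turn": 0},
    {"hand": 0.3,"x": 0,"y": 0,"z": 0.04,"turn": 0},
    {"hand": 0.3,"x": 0,"y": 0,"z": 0.04,"turn": 0},
    {"hand": 0.3,"x": 0,"y": 0,"z": 0.02,"turn": 0}
  ]
}}

```text
time_s: 32.9
position: [0.4514, -0.4044, 0.3236]
orientation: [0.648, 0.761, -0.001, 0.003]
force: [0.0, 0.5, -0.2]
width: 0.0449
gripper_force: 57.9
```

{"name": "jog_arm", "arguments": {
  "plan": [
    {"hand": 0.3,"x": 0.0076,"y": 0.032,"z": 0,"turn": -0.012},
    {"hand": 0.3,"x": 0.0076,"y": 0.038,"z": 0,"turn": -0.012},
    {"hand": 0.3,"x": 0.0076,"y": 0.038,"z": 0,"turn": -0.012},
    {"hand": 0.3,"x": 0.0076,"y": 0.038,"z": 0,"turn": -0.012},
    {"hand": 0.3,"x": 0.0076,"y": 0.038,"z": 0,"turn": -0.012},
    {"hand": 0.3,"x": 0.0076,"y": 0.038,"z": 0,"turn": -0.012},
    {"hand": 0.3,"x": 0.0076,"y": 0.038,"z": 0,"turn": -0.012},
    {"hand": 0.3,"x": 0.0076,"y": 0.038,"z": 0,"turn": -0.012},
    {"hand": 0.3,"x": 0.0076,"y": 0.038,"z": 0,"turn": -0.012},
    {"hand": 0.3,"x": 0.0076,"y": 0.038,"z": 0,"turn": -0.012},
    {"hand": 0.3,"x": 0.0076,"y": 0.038,"z": 0,"turn": -0.012},
    {"hand": 0.3,"x": 0.0079,"y": 0.036,"z": 0,"turn": -0.012}
  ]
}}

```text
time_s: 34.1
position: [0.5421, 0.0459, 0.3192]
orientation: [0.701, 0.713, 0.0, 0.0]
force: [-0.4, -0.6, -0.5]
width: 0.0449
gripper_force: 57.7
```

{"name": "jog_arm", "arguments": {
  "plan": [
    {"hand": 0.3,"x": 0,"y": 0,"z": -0.03,"turn": 0},
    {"hand": 0.3,"x": 0,"y": 0,"z": -0.03,"turn": 0},
    {"hand": 0.3,"x": 0,"y": 0,"z": -0.03,"turn": 0},
    {"hand": 0.3,"x": 0,"y": 0,"z": -0.02,"turn": 0},
    {"hand": 0.3,"x": 0,"y": 0,"z": -0.01,"turn": 0},
    {"hand": 0.3,"x": 0,"y": 0,"z": -0.006,"turn": 0},
    {"hand": 0.3,"x": 0,"y": 0,"z": 0,"turn": 0},
    {"hand": 0.3,"x": 0,"y": 0,"z": 0,"turn": 0}
  ]
}}

```text
time_s: 34.9
position: [0.543, 0.044, 0.194]
orientation: [0.701, 0.713, 0.001, 0.001]
force: [0.6, -0.0, -0.6]
width: 0.0449
gripper_force: 57.8
```

{"name": "jog_arm", "arguments": {
  "plan": [
    {"hand": 0.58,"x": 0,"y": 0,"z": 0,"turn": 0},
    {"hand": 0.6,"x": 0,"y": 0,"z": 0,"turn": 0},
    {"hand": 0.61,"x": 0,"y": 0,"z": 0,"turn": 0},
    {"hand": 0.61,"x": 0,"y": 0,"z": 0.01,"turn": 0},
    {"hand": 0.62,"x": 0,"y": 0,"z": 0.03,"turn": 0},
    {"hand": 0.68,"x": 0,"y": 0,"z": 0.04,"turn": 0},
    {"hand": 0.75,"x": 0,"y": 0,"z": 0.04,"turn": 0.142},
    {"hand": 0.75,"x": -0.01,"y": 0.005,"z": 0.03,"turn": 0.142},
    {"hand": 0.75,"x": -0.01,"y": 0.005,"z": 0.01,"turn": 0.142},
    {"hand": 0.75,"x": -0.01,"y": 0.005,"z": 0.01,"turn": 0.142},
    {"hand": 0.75,"x": -0.01,"y": 0.005,"z": 0,"turn": 0.142},
    {"hand": 0.75,"x": -0.01,"y": 0.005,"z": 0,"turn": 0.142}
  ]
}}

```text
time_s: 36.1
position: [0.4919, 0.0693, 0.3642]
orientation: [0.341, 0.94, 0.0, 0.001]
force: [0.4, 0.8, 0.3]
width: 0.0644
gripper_force: 0.0
```

{"name": "jog_arm", "arguments": {
  "plan": [
    {"hand": 0.75,"x": -0.01,"y": 0.005,"z": 0,"turn": 0.142},
    {"hand": 0.75,"x": -0.01,"y": 0.005,"z": 0,"turn": 0.142},
    {"hand": 0.75,"x": -0.007,"y": 0.002,"z": 0,"turn": 0.142},
    {"hand": 0.75,"x": 0,"y": 0,"z": 0,"turn": 0.142},
    {"hand": 0.75,"x": 0,"y": 0,"z": 0,"turn": 0.15},
    {"hand": 0.75,"x": 0,"y": 0,"z": 0,"turn": 0},
    {"hand": 0.75,"x": 0,"y": 0,"z": 0,"turn": 0},
    {"hand": 0.75,"x": 0,"y": 0,"z": 0,"turn": 0}
  ]
}}

```text
time_s: 36.9
position: [0.4653, 0.0811, 0.363]
orientation: [-0.006, 1.0, -0.0, 0.0]
force: [-0.1, -1.0, 0.5]
width: 0.064
gripper_force: 0.0
```

Run:
```python
from h import *
s=show()
w=env.grab_frame('wrist');f=env.grab_frame('scene');cv2.imwrite('pics/w8.png',w);cv2.imwrite('pics/s8.png',f)
A=cv2.resize(f[75:345,205:405],None,fx=2,fy=2,interpolation=cv2.INTER_CUBIC)
o=np.zeros((540,800,3),np.uint8);o[:,:400]=A;o[:300,400:]=cv2.resize(w,(400,300));cv2.imwrite('pics/c8.png',o)
```

```text
t 36.9 pos [0.4653 0.0811 0.363 ] yawY 1.584 w 0.0640 F [-0.1 -1.   0.5] g 0.0 j [-0.04 -0.13  2.1   0.    1.17 -1.63]
```

View pics/c8.png

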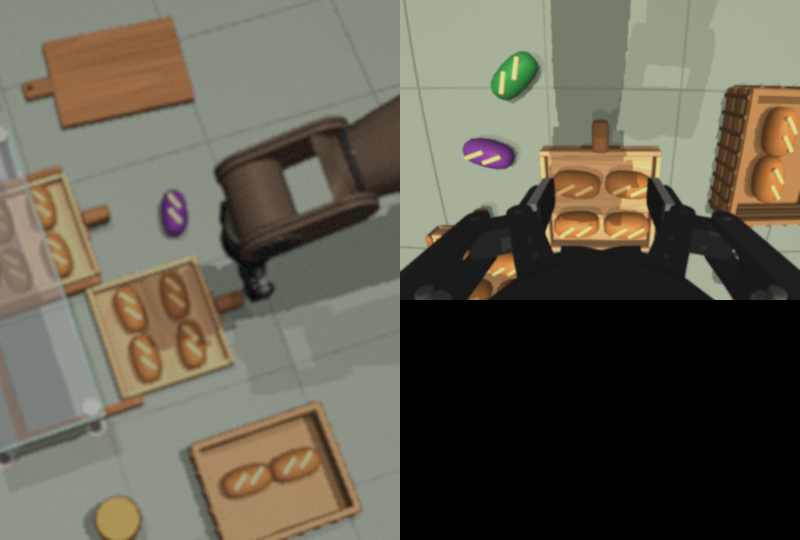

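All four fresh rolls lie side by side in the tray, with the board empty and the basket holding the 2 old rolls. The handle is where I left it, at wrist ~(280,170–210). I'm regripping it and sliding the tray in.

{"name": "jog_arm", "arguments": {
  "plan": [
    {"hand": 0.75,"x": 0.001,"y": 0,"z": -0.04,"turn": 0.006},
    {"hand": 0.75,"x": 0,"y": 0,"z": -0.04,"turn": 0},
    {"hand": 0.75,"x": 0,"y": 0,"z": -0.04,"turn": 0},
    {"hand": 0.75,"x": 0,"y": 0,"z": -0.035,"turn": 0},
    {"hand": 0.75,"x": 0,"y": 0,"z": -0.018,"turn": 0},
    {"hand": 0.75,"x": 0,"y": 0,"z": 0,"turn": 0},
    {"hand": 0.0,"x": 0,"y": 0,"z": 0,"turn": 0},
    {"hand": 0.0,"x": 0,"y": 0,"z": 0,"turn": 0},
    {"hand": 0.0,"x": 0,"y": 0,"z": 0,"turn": 0},
    {"hand": 0.0,"x": 0,"y": 0,"z": 0,"turn": 0},
    {"hand": 0.0,"x": 0,"y": 0,"z": 0,"turn": 0},
    {"hand": 0.0,"x": 0,"y": 0,"z": 0,"turn": 0}
  ]
}}

```text
time_s: 38.2
position: [0.4674, 0.081, 0.1917]
orientation: [-0.01, 1.0, -0.0, 0.002]
force: [-1.1, -0.8, 6.5]
width: 0.023
gripper_force: 59.9
```

{"name": "jog_arm", "arguments": {
  "plan": [
    {"hand": 0,"x": 0.005,"y": 0.0001,"z": 0,"turn": 0},
    {"hand": 0,"x": 0.008,"y": 0.0002,"z": 0,"turn": 0},
    {"hand": 0,"x": 0.01,"y": 0.0002,"z": 0,"turn": 0},
    {"hand": 0,"x": 0.01,"y": 0.0002,"z": 0,"turn": 0},
    {"hand": 0,"x": 0.01,"y": 0.0002,"z": 0,"turn": 0},
    {"hand": 0,"x": 0.01,"y": 0.0002,"z": 0,"turn": 0},
    {"hand": 0,"x": 0.01,"y": 0.0002,"z": 0,"turn": 0},
    {"hand": 0,"x": 0.01,"y": 0.0002,"z": 0,"turn": 0}
  ]
}}

```text
time_s: 39.0
position: [0.5394, 0.0828, 0.1917]
orientation: [-0.011, 1.0, -0.0, -0.002]
force: [-8.2, 0.5, 12.7]
width: 0.023
gripper_force: 60.7
```

{"name": "jog_arm", "arguments": {
  "plan": [
    {"hand": 0,"x": 0.01,"y": 0.0002,"z": 0,"turn": 0},
    {"hand": 0,"x": 0.01,"y": 0.0002,"z": 0,"turn": 0},
    {"hand": 0,"x": 0.01,"y": 0.0002,"z": 0,"turn": 0},
    {"hand": 0,"x": 0.01,"y": 0.0002,"z": 0,"turn": 0},
    {"hand": 0,"x": 0.01,"y": 0.0002,"z": 0,"turn": 0},
    {"hand": 0,"x": 0.01,"y": 0.0002,"z": 0,"turn": 0},
    {"hand": 0,"x": 0.008,"y": 0.0002,"z": 0,"turn": 0},
    {"hand": 0,"x": 0.005,"y": 0.0001,"z": 0,"turn": 0},
    {"hand": 0,"x": 0.003,"y": 0,"z": 0,"turn": 0},
    {"hand": 0,"x": 0,"y": 0,"z": 0,"turn": 0}
  ]
}}

```text
time_s: 40.0
position: [0.6156, 0.0841, 0.1917]
orientation: [-0.011, 1.0, -0.0, -0.0]
force: [-4.4, -0.5, 7.3]
width: 0.0231
gripper_force: 60.0
```

{"name": "jog_arm", "arguments": {
  "plan": [
    {"hand": 0,"x": 0.001,"y": 0,"z": 0,"turn": 0},
    {"hand": 0,"x": 0.001,"y": 0,"z": 0,"turn": 0},
    {"hand": 0,"x": 0,"y": 0,"z": 0,"turn": 0}
  ]
}}

```text
time_s: 40.3
position: [0.6172, 0.0842, 0.1917]
orientation: [-0.011, 1.0, -0.0, -0.001]
force: [-7.4, -0.6, 8.8]
width: 0.0231
gripper_force: 60.1
```

Back to the original grip x. I'll nudge on in millimetres until the stop is felt.

{"name": "jog_arm", "arguments": {
  "plan": [
    {"hand": 0,"x": 0.001,"y": 0,"z": 0,"turn": 0},
    {"hand": 0,"x": 0,"y": 0,"z": 0,"turn": 0}
  ]
}}

```text
time_s: 40.5
position: [0.6182, 0.0842, 0.1917]
orientation: [-0.011, 1.0, -0.0, -0.001]
force: [-6.2, -0.4, 9.7]
width: 0.0232
gripper_force: 60.1
```

{"name": "jog_arm", "arguments": {
  "plan": [
    {"hand": 0,"x": 0.001,"y": 0,"z": 0,"turn": 0},
    {"hand": 0,"x": 0,"y": 0,"z": 0,"turn": 0}
  ]
}}

```text
time_s: 40.7
position: [0.6192, 0.0842, 0.1917]
orientation: [-0.011, 1.0, -0.0, -0.001]
force: [-7.7, -0.1, 9.5]
width: 0.0228
gripper_force: 60.1
```

{"name": "jog_arm", "arguments": {
  "plan": [
    {"hand": 0,"x": 0.001,"y": 0,"z": 0,"turn": 0},
    {"hand": 0,"x": 0,"y": 0,"z": 0,"turn": 0}
  ]
}}

```text
time_s: 40.9
position: [0.6201, 0.0842, 0.1917]
orientation: [-0.011, 1.0, -0.0, -0.001]
force: [-6.5, -1.1, 9.5]
width: 0.0227
gripper_force: 60.2
```

{"name": "jog_arm", "arguments": {
  "plan": [
    {"hand": 0,"x": 0.001,"y": 0,"z": 0,"turn": 0},
    {"hand": 0,"x": 0,"y": 0,"z": 0,"turn": 0}
  ]
}}

```text
time_s: 41.1
position: [0.6206, 0.0842, 0.1917]
orientation: [-0.011, 1.0, -0.0, -0.003]
force: [-9.9, -0.5, 11.2]
width: 0.0234
gripper_force: 60.6
```

Run:
```python
from h import *
show()
f=env.grab_frame('scene');g=env.grab_frame('side');cv2.imwrite('pics/s9.png',f);cv2.imwrite('pics/d9.png',g)
A=cv2.resize(f[145:295,205:285],None,fx=4,fy=4,interpolation=cv2.INTER_CUBIC)
B=cv2.resize(g[170:280,225:345],None,fx=4,fy=4,interpolation=cv2.INTER_CUBIC)
o=np.zeros((600,800,3),np.uint8);o[:,:320]=A;o[:440,320:]=B;cv2.imwrite('pics/c9.png',o)
```

```text
t 41.1 pos [0.6206 0.0842 0.1917] yawY 1.593 w 0.0234 F [-9.9 -0.5 11.2] g 60.6 j [-0.03  0.43  1.82 -0.    0.9  -1.62]
```

View pics/c9.png

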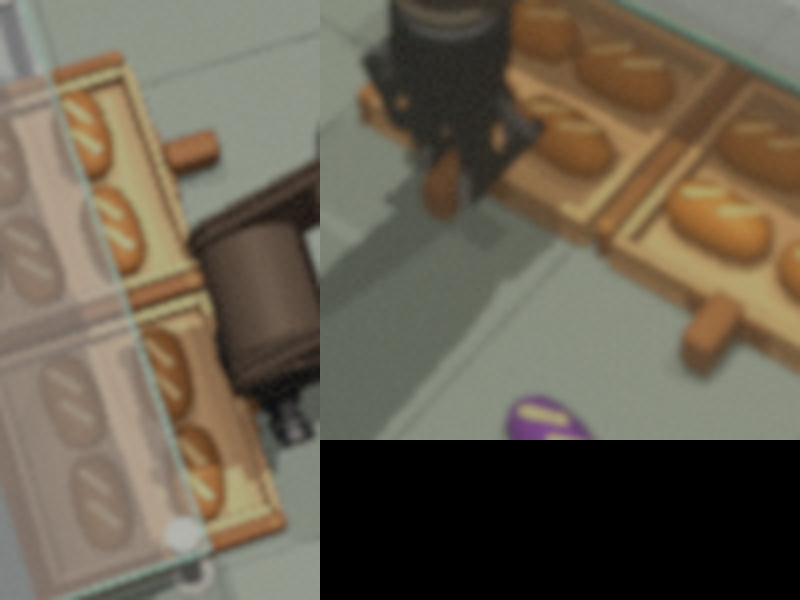

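The tray front is level with the rail ends (scene zoom (278,522) and (205,300)), and the rolls still lie flat. The last nudge moved only about 0.5 mm with the force rising, so I'll do one more to confirm.

{"name": "jog_arm", "arguments": {
  "plan": [
    {"hand": 0,"x": 0.001,"y": 0,"z": 0,"turn": 0},
    {"hand": 0,"x": 0,"y": 0,"z": 0,"turn": 0}
  ]
}}

```text
time_s: 41.4
position: [0.6212, 0.0842, 0.1917]
orientation: [-0.011, 1.0, -0.0, -0.004]
force: [-13.3, -1.6, 14.9]
width: 0.0231
gripper_force: 60.9
```

{"name": "jog_arm", "arguments": {
  "plan": [
    {"hand": 0,"x": 0.001,"y": 0,"z": 0,"turn": 0},
    {"hand": 0,"x": 0,"y": 0,"z": 0,"turn": 0}
  ]
}}

```text
time_s: 41.6
position: [0.6217, 0.0841, 0.1917]
orientation: [-0.011, 1.0, -0.0, -0.005]
force: [-15.3, -1.6, 16.5]
width: 0.0227
gripper_force: 61.2
```

The stop is reached: the force climbs while the motion stalls. I'll relax, release and lift away.

{"name": "jog_arm", "arguments": {
  "plan": [
    {"hand": 0,"x": -0.0015,"y": 0,"z": 0,"turn": 0},
    {"hand": 0.4,"x": 0,"y": 0,"z": 0,"turn": 0},
    {"hand": 0.6,"x": 0,"y": 0,"z": 0,"turn": 0},
    {"hand": 0.7,"x": 0,"y": 0,"z": 0,"turn": 0},
    {"hand": 0.75,"x": 0,"y": 0,"z": 0.01,"turn": 0},
    {"hand": 0.75,"x": 0,"y": 0,"z": 0.03,"turn": 0},
    {"hand": 0.75,"x": -0.01,"y": 0,"z": 0.04,"turn": 0},
    {"hand": 0.75,"x": -0.02,"y": 0,"z": 0.04,"turn": 0},
    {"hand": 0.75,"x": -0.03,"y": 0,"z": 0.04,"turn": 0},
    {"hand": 0.75,"x": -0.03,"y": 0,"z": 0.02,"turn": 0},
    {"hand": 0.75,"x": -0.03,"y": 0,"z": 0,"turn": 0},
    {"hand": 0.75,"x": 0,"y": 0,"z": 0,"turn": 0}
  ]
}}

```text
time_s: 42.8
position: [0.4994, 0.0845, 0.3708]
orientation: [-0.011, 1.0, 0.0, 0.0]
force: [0.0, -0.6, -0.1]
width: 0.0643
gripper_force: 0.0
```

Run:
```python
from h import *
show()
f=env.grab_frame('scene');g=env.grab_frame('side');w=env.grab_frame('wrist')
o=np.zeros((600,800,3),np.uint8)
o[:480,:352]=cv2.resize(f[80:380,190:410],(352,480));o[:300,400:]=cv2.resize(w,(400,300));o[300:,400:]=cv2.resize(g[100:280,180:420],(400,300));cv2.imwrite('pics/c10.png',o)
```

```text
t 42.8 pos [0.4994 0.0845 0.3708] yawY 1.593 w 0.0643 F [ 0.  -0.6 -0.1] g 0.0 j [-0.03 -0.06  2.02  0.    1.18 -1.63]
```

View pics/c10.png

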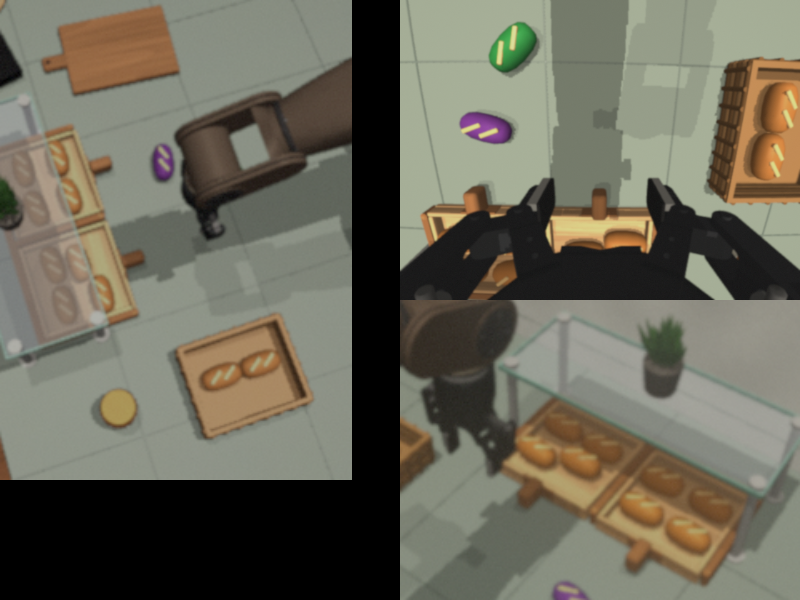

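The tray is home with four rolls lying flat (side crop around (575,445)) and its front level with the rails. The full tray, pot, jar and basket look as they should.

```bash
python3 -c "
from plant import env
print(env.sign_off())"
```

```text
the job is handed in; nothing more can be done
None
```

I handed the job in at about 43 s: both old rolls are in the basket, the four fresh rolls lie side by side in the left tray, and that tray is pushed home against its stop; the full tray, jar, herb pot and glass stand look undisturbed in the last pictures.

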